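Pin the clevis and hold its guard ready above it

ROBOT

A 6-joint arm with a two-finger parallel gripper is mounted at the origin on a cart in front of the work surface, level with it; the furniture and walls round the work are solid. World frame = base frame: x ahead of the robot, y to its left, z up, the work surface at z = 0. Lengths are in m, angles in degrees, forces in N, time in s.
With the tool pointing down it reaches from about 0.25 to 0.725 m from the base axis. Payload 9.7 kg.
Tool frame: the origin (TCP) lies at the centre of the arm's flange, where the gripper is bolted on; the fingertips stand 173 mm ahead of it and the grasp point (between the pads) lies bot.grip_depth ahead of it (bot.grip_depth is the distance from the TCP to the grasp point, in m); z points along the fingers, y is the direction in which the jaws open and shut (so a half turn about z gives the same grasp; the last joint's range is limited). The gripper opens to 85 mm and grips with 20 to 120 N. Pads are 22 mm wide; open, the fingers measure 114 mm over their backs; the gripper's body (76 mm by 85 mm) begins 54 mm behind the grasp point. The pads swing forward as they close: fully open they stand 13 mm farther back than shut.
Start: joints at [-77.349, 4.979, 10.078, 95.1, 0, 90], TCP at [0.12, -0.537, 0.405] pointing down, gripper open.
Joint ranges: [-179.16, 179.16], [-48.56, 103.87], [-65.8, 70.77], [-126.05, 130.52], [-82.76, 87.17], [-180, 180]. Speed limits (degrees/s): [127.2, 127.2, 147.25, 180, 180, 180].

INTERFACE

Orientations are given as [roll, pitch, yaw] about the fixed x, y, z axes, in that order (R = Rz(yaw) Ry(pitch) Rx(roll)).
In Python, from workcell import status, viewer, bot gives the robot as it stands. The module is installed in compiled form; this text tells all that it offers.
- The arm moves only by the tool move_arm, never from a script. Its argument "commands" is a list of rows, each an object with "claw": the gripper's target within -1 to 1 (fully open at 1, half-way at 0, shut at -1); "travel": the shift along the tool's x, y, z in cm, a list of three; "turn": the turn about the tool's z in degrees. A call has 1 to 5 rows; each row shifts and turns the commanded pose from where the row before left it, along the tool's axes as they then stand; what a row does not reach is not made up. A row lasts 1/12 s, in which the tool goes at most 41.7 mm and 7.16 degrees, less where a joint would pass 70% of its speed; a pose out of reach is approached as far as the arm can. A call is refused whole if a number of a shift passes 4.17 or a number of a turn 7.16, either way. A call with a gripper value outside its range is refused whole. The fingers move at their own pace and stop on an object; "squeeze" is the grip in N (left out, the last holds). Time passes only in rows, so rows that do not move let the fingers close. It gives the time, the measured TCP pose, the force and the opening at its end, in the units of the state.
- status.get_obs(): the state, without advancing time (a new reading comes with each control period).
- viewer.camera(name): name is "scene" or "top" or "wrist"; returns the picture (480x640x3 uint8, blue, green, red); there is no depth.
- viewer.camera_params(name): a dict with "camera_matrix" (3x3 intrinsics, pixels), "xyz" and "rotation" of the camera in the world. Camera axes: x right, y up, looking along -z (the intrinsics and any distortion apply to the point x, -y, -z); pixel columns grow to the right and rows downward; lengths in m; the calibration is good to about 2 mm. A picture is of the moment at which its call begins: read the wrist's pose just before it. camera_params takes no time and is no camera call; for the wrist camera it gives the pose at the moment of the call.
- bot.job_done(): hands the job in, once; it reports no verdict.
The state is a dict: "time": time; "q": joint angles; "qd": joint speeds; "joint_efforts": joint torques, N m; "ee_pos": TCP position; "tcp_rot": TCP orientation; "wrist_force": force on the tool from outside, world axes, zero at the start; "torque": the same for the moment, N m; "opening": finger opening in m.
Only numpy, scipy, OpenCV 4.12 (cv2) and the standard library are available. Lean on these libraries where they do the work, as an engineer would, in place of code of your own. Each camera call takes 0.05 s, during which the arm holds its last target.

TASK

Take the red-knobbed pin from the wooden stand, push it down through the blue clevis until its collar is fully home, and let it go. Then pick up the yellow guard, carry it over the board with the jar and tape measure, and finish while holding it still and level above the pin, centred and in line with the bracket, its lower edges about 15 mm above the pin's knob. The guard must not touch bracket or pin, and everything else stays where it is.

Things in the scene. Friction and masses are not known exactly. Their poses are not given: they have to be found in the camera images.
- clevis_hole (a point): Centre of the mouth of the clevis's vertical hole, in the upper cheek's top face, 44 mm above the bench. z up; x along the steel link rod, from the fork (x -36 to +22 mm, 42 mm wide) to the end post (x = 123 mm); nothing of it is higher. Hole 14 mm wide, mouth chamfered 2 mm, straight through cheek, lug and cheek (28 mm deep), then 8 mm free space. The bracket is fixed.
- pin_grip (a point): Centre of the pin's red knob (16 mm across, 15 mm high). Loose 80 g steel pin, upright in the stand: collar 25 mm across, 5 mm thick, its underside 12.5 mm below this point and resting on the stand's top; shank 12 mm thick, 34 mm long below the collar, nose tapered; tip 46.5 mm below this point. z is its axis, up.
- pin_stand: Fixed pale wooden stand, 110 x 44 x 40 mm, origin at the centre of its underside, x along its length; two upright 14 mm holes, 36 mm deep, at x = -30 and x = +30 mm. One holds the pin, the other the punch.
- punch: Loose dark plain steel punch without knob or collar, 12 mm thick, 82 mm long, upright in the other hole of the stand, its top 86 mm above the bench; leave it there. Origin at its lower end.
- guard_center (a point): Middle of the loose yellow guard (140 to 270 g), half-way up. Upside-down channel 90 mm long (x), 68 wide (y), 62 high, walls 3, open below and at both ends; on top a black grip fin along x, 50 mm long, 10 thick, 24 high. Lower edges 43 mm below this point, channel top 19 above, fin top 43 above. Its x is to lie along the bracket's x, either way round.
- board: Loose timber board 150 x 260 x 28 mm lying between the guard and the bracket, origin at the centre of its underside, y along its 260 mm.
- jar: Screw-top jar with a black lid, 62 mm across, 89 mm high, standing on the board (its top 117 mm above the bench), origin at the centre of its underside.
- tape: Yellow tape measure 33 x 81 x 64 mm standing on the board (its top 92 mm above the bench), origin under its centre.
- carton: Small white carton 55 x 90 x 40 mm, at the right; to be left alone.
- guard: The yellow guard again, its origin at the centre between its lower edges (axes as for guard_center).
- pin: The pin again, its origin at the tip of its shank.
- clevis: The blue bracket again, its origin straight below the hole, at bench height (axes as for clevis_hole).
There are look-alikes about, which are no part of the job. Of the things that look like the guard, the larger one is meant.

How it is judged:
By the outcome, as a careful person would: the job done as asked, in the order asked, and still so for the second after the job is handed in, while the arm keeps its last pose, push and grip.
It also fails if it takes over 67 s, if anything falls off the work surface, if the arm or the gripper's body presses on something with over 40 N, if the wrist force passes 120 N, or if a joint passes its speed limit or range.

## Working session

There is one attempt and no reset: what is moved stays moved. The work goes in short steps, Python scripts to look and compute and a tool call to move; the robot and the scene stay as the last step left them, time stands still between calls to the robot, and variables do not carry over. Pictures are saved under pics/ and viewed, and the job is handed in when it is done.

Besides the shell and the picture viewer there is one more tool, called after "Request:" as name(argument=value, ...), one argument or row to a line, values as JSON. move_arm: Moves the arm, as the interface text tells. Its arguments: {"type":"object","properties":{"commands":{"type":"array"},"squeeze":{"type":"number"}},"required":["commands"]}

```bash
mkdir -p pics; python3 - <<'E'
from workcell import status, viewer, bot
import cv2,numpy as np
o=status.get_obs(); print(o, bot.grip_depth)
for n in ["scene","top","wrist"]:
    p=viewer.camera_params(n); print(n,p)
    im=viewer.camera(n); cv2.imwrite(f"pics/{n}0.png",im)
E
```

```text
{'time': 0.0, 'q': array([-7.73503059e+01,  5.01050163e+00,  1.00329889e+01,  9.50975564e+01,
        2.09285090e-03,  9.00000220e+01]), 'qd': array([ 0.06047674, -0.1304507 , -0.02568291, -0.06825092,  0.04410347,
        0.00273594]), 'joint_efforts': array([ 1.31346911e-03, -5.20391822e+01,  4.64801538e+01,  1.65299722e-02,
       -8.77032539e-05,  7.53246894e-06]), 'ee_pos': array([ 0.12044894, -0.53665213,  0.40397552]), 'tcp_rot': array([-1.79924931e+02, -2.09282029e-03,  1.26496694e+01]), 'wrist_force': array([ 0.50294844,  0.57719576, -0.34760951]), 'torque': array([ 0.02019292, -0.03866641, -0.04470241]), 'opening': 0.08554944606947221} 0.1547
scene {'camera_matrix': array([[592.88277263,   0.        , 316.23844229],
       [  0.        , 592.88277263, 243.25597213],
       [  0.        ,   0.        ,   1.        ]]), 'xyz': array([0.04595051, 0.97926624, 0.92733597]), 'rotation': array([  53.00380202,   -0.3827254 , -154.49841741])}
top {'camera_matrix': array([[472.79217455,   0.        , 317.86538948],
       [  0.        , 472.79217455, 235.66819512],
       [  0.        ,   0.        ,   1.        ]]), 'xyz': array([ 0.37462982, -0.00706828,  0.98506599]), 'rotation': array([  9.66331528,  -0.3848474 , -90.02326911])}
wrist {'camera_matrix': array([[373.50010122,   0.        , 321.33975539],
       [  0.        , 373.50010122, 247.8118808 ],
       [  0.        ,   0.        ,   1.        ]]), 'xyz': array([ 0.19834796, -0.51972113,  0.3720477 ]), 'rotation': array([-1.83154698e+01,  6.40813002e-02, -7.73320692e+01])}
```

View pics/scene0.png

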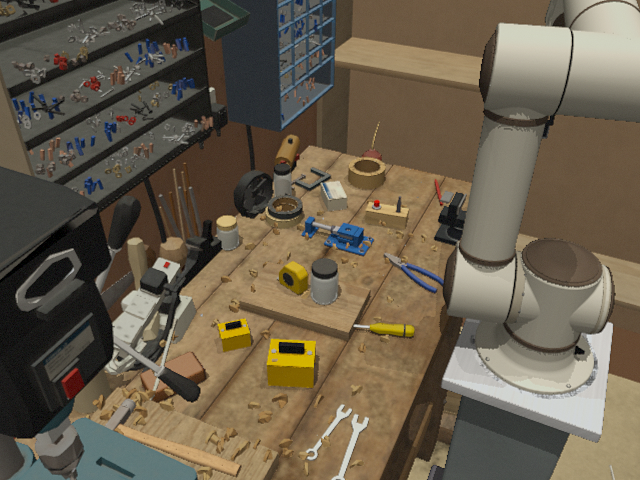

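View pics/top0.png

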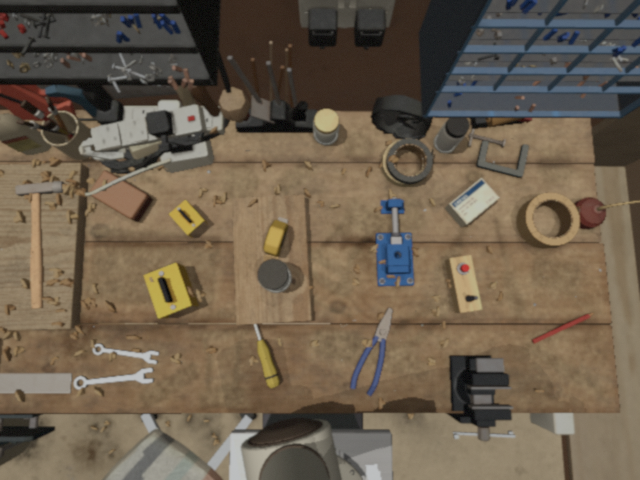

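View pics/wrist0.png

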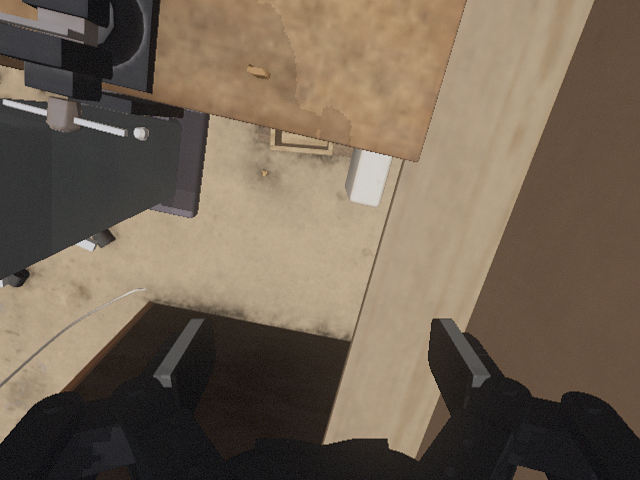

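The top view shows the pin's knob at about (464,268), the stand at (464,283), the clevis at (396,257), the guard at (168,290), the jar at (275,275) and the tape at (275,237). Next I measure them with enlarged crops.

```bash
cat > h.py <<'E'
import numpy as np, cv2
from scipy.spatial.transform import Rotation as R
from workcell import status, viewer, bot
def ray(p,uv):
    K=p["camera_matrix"]; u,v=uv
    d=np.array([(u-K[0,2])/K[0,0],-(v-K[1,2])/K[1,1],-1.])
    return np.array(p["xyz"]),R.from_euler('xyz',p["rotation"],degrees=True).as_matrix()@d
def onz(p,uv,z):
    o,d=ray(p,uv); return o+d*(z-o[2])/d[2]
def proj(p,X):
    c=R.from_euler('xyz',p["rotation"],degrees=True).as_matrix().T@(np.array(X)-p["xyz"])
    K=p["camera_matrix"]; return np.array([K[0,0]*c[0]/-c[2]+K[0,2],K[1,1]*-c[1]/-c[2]+K[1,2]])
def tri(pu):
    A=np.zeros((3,3));b=np.zeros(3)
    for p,uv in pu:
        o,d=ray(p,uv);d/=np.linalg.norm(d);M=np.eye(3)-np.outer(d,d);A+=M;b+=M@o
    return np.linalg.solve(A,b)
def cents(im,mask,amin=10):
    n,l,s,c=cv2.connectedComponentsWithStats(mask)
    return [(tuple(c[i].round(1)),int(s[i,4]),tuple(s[i,:4])) for i in range(1,n) if s[i,4]>=amin]
E
python3 - <<'E'
import cv2,numpy as np
t=cv2.imread('pics/top0.png');s=cv2.imread('pics/scene0.png')
a=cv2.resize(t[190:320,360:500],None,fx=4,fy=4,interpolation=cv2.INTER_CUBIC)
cv2.imwrite('pics/a.png',a)
b=cv2.resize(t[190:340,140:320],None,fx=4,fy=4,interpolation=cv2.INTER_CUBIC); cv2.imwrite('pics/b.png',b)
c=cv2.resize(s[170:270,290:420],None,fx=5,fy=5,interpolation=cv2.INTER_CUBIC); cv2.imwrite('pics/c.png',c)
E
```

```text
(no output)
```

View pics/a.png

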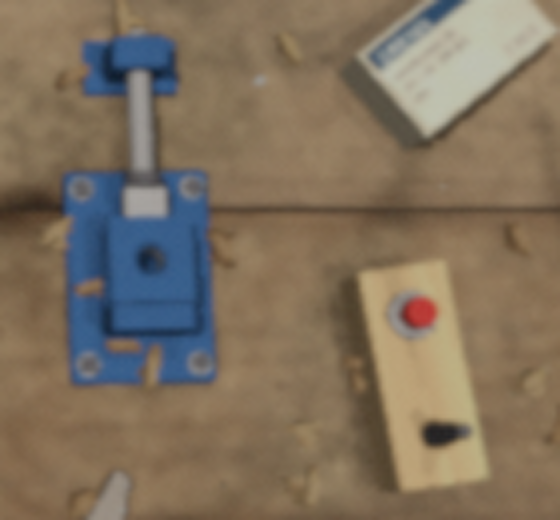

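View pics/b.png

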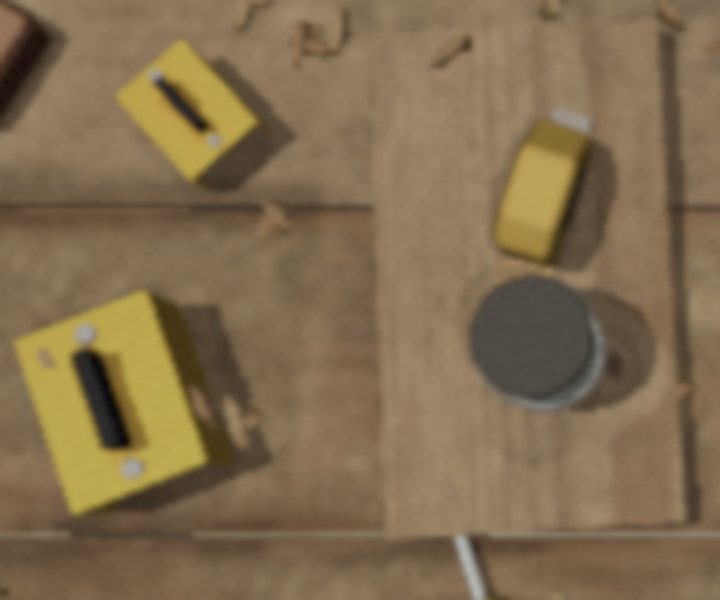

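View pics/c.png

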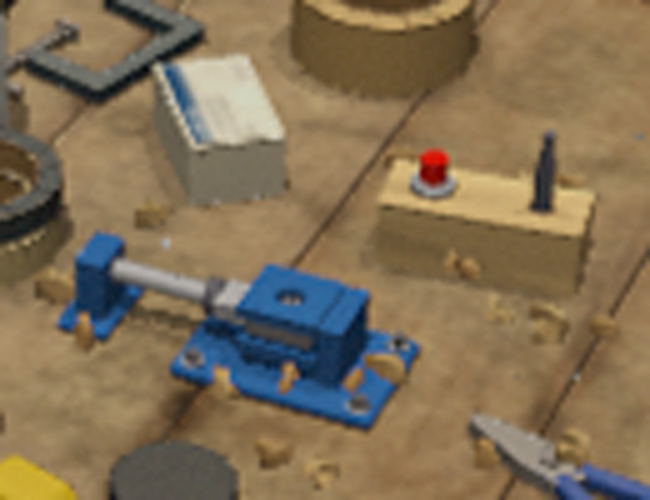

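```bash
python3 - <<'E'
from h import *
T=viewer.camera_params("top");S=viewer.camera_params("scene")
t=cv2.imread('pics/top0.png');s=cv2.imread('pics/scene0.png')
def f(x,y,u0,v0,k): return (u0+(x+.5)/k-.5, v0+(y+.5)/k-.5)
a=lambda x,y:f(x,y,360,190,4); b=lambda x,y:f(x,y,140,190,4); c=lambda x,y:f(x,y,290,170,5)
ht=a(151,259);hs=c(291,297)
print("hole top",onz(T,ht,.044),"scene",onz(S,hs,.044),"tri",tri([(T,ht),(S,hs)]))
def hsv(im): return cv2.cvtColor(im,cv2.COLOR_BGR2HSV)
def red(im):
    h=hsv(im);return (((h[...,0]<8)|(h[...,0]>172))&(h[...,1]>170)&(h[...,2]>120)).astype(np.uint8)
rt=[x for x in cents(t,red(t)) if 455<x[0][0]<475 and 250<x[0][1]<290];rs=[x for x in cents(s,red(s)) if 360<x[0][0]<390 and 190<x[0][1]<215]
print(rt,rs)
print("knob topz.06",onz(T,rt[0][0],.06),"scene .0525",onz(S,rs[0][0],.0525),"tri",tri([(T,rt[0][0]),(S,rs[0][0])]))
# stand top rectangle corners
st=[a(358,272),a(447,260),a(489,478),a(400,490)]
P=[onz(T,p,.04) for p in st];print("stand",np.round(P,4),"ctr",np.mean(P,0), np.degrees(np.arctan2(*(P[1]+P[0]-P[2]-P[3])[[1,0]])), np.linalg.norm(P[0]-P[1]),np.linalg.norm(P[1]-P[2]))
# fork top corners / axis
Q=[onz(T,a(*p),.044) for p in [(107,220),(193,217),(200,333),(110,333)]]
print("fork",np.round(Q,4))
# guard corners on top z=.062
G=[onz(T,b(*p),.062) for p in [(14,342),(150,291),(210,460),(74,515)]]
c_=np.mean(G,0);print("guard",np.round(G,4),c_)
for i in range(4): e=G[(i+1)%4]-G[i];print(np.linalg.norm(e),np.degrees(np.arctan2(e[1],e[0])))
print("fin ends",onz(T,b(87,352),.086),onz(T,b(117,446),.086))
J=onz(T,b(533,338),.117);print("jar",J)
print("tape",[onz(T,b(*p),.092) for p in [(545,125),(588,140),(546,258),(500,245)]])
print("board",[onz(T,b(*p),.028) for p in [(375,30),(663,30),(688,522),(385,533)]])
E
```

```text
hole top [ 0.49688568 -0.17309083  0.044     ] scene [ 0.49889908 -0.17160605  0.044     ] tri [ 0.49811616 -0.17285389  0.04325678]
[((np.float64(464.4), np.float64(267.9)), 29, (np.int32(461), np.int32(266), np.int32(7), np.int32(5)))] [((np.float64(376.2), np.float64(202.6)), 29, (np.int32(374), np.int32(200), np.int32(6), np.int32(7)))]
knob topz.06 [ 0.46807399 -0.30143348  0.06      ] scene .0525 [ 0.4735894  -0.30698606  0.0525    ] tri [ 0.4701116  -0.30207089  0.05623276]
stand [[ 0.4909 -0.278   0.04  ]
 [ 0.497  -0.3233  0.04  ]
 [ 0.3883 -0.3382  0.04  ]
 [ 0.3824 -0.2937  0.04  ]] ctr [ 0.43961865 -0.30831325  0.04      ] 8.006816153561793 0.04569277770943124 0.10972501292725292
fork [[ 0.5167 -0.1515  0.044 ]
 [ 0.5182 -0.1949  0.044 ]
 [ 0.4597 -0.1965  0.044 ]
 [ 0.4597 -0.1516  0.044 ]]
guard [[0.4536 0.3271 0.062 ]
 [0.4786 0.2622 0.062 ]
 [0.3967 0.2293 0.062 ]
 [0.3706 0.2933 0.062 ]] [0.42485634 0.27797063 0.062     ]
0.0695066078511037 -68.94048601072225
0.08825263564005748 -158.09111258490552
0.06909641619988997 112.19411027251647
0.08962786287224869 22.166773700157304
fin ends [0.44680059 0.28359087 0.086     ] [0.40263875 0.26708652 0.086     ]
jar [0.45076039 0.06966941 0.117     ]
tape [array([0.55552769, 0.06770303, 0.092     ]), array([0.54819356, 0.04693703, 0.092     ]), array([0.49102151, 0.0662928 , 0.092     ]), array([0.49724766, 0.08826903, 0.092     ])]
board [array([0.61878102, 0.16213146, 0.028     ]), array([0.618977 , 0.0124094, 0.028    ]), array([ 0.36686799, -0.00105834,  0.028     ]), array([0.3615536 , 0.14956306, 0.028     ])]
```

Request:
move_arm(
  commands=[
    {"claw":1,"travel":[1.5,-0.6,0],"turn":0},
    {"claw":1,"travel":[3,-1.2,0],"turn":0},
    {"claw":1,"travel":[3.5,-1.4,0],"turn":0},
    {"claw":1,"travel":[3.5,-1.4,0],"turn":0},
    {"claw":1,"travel":[3.5,-1.4,0],"turn":0},
  ],
  squeeze=40,
)

```text
time: 0.57
ee_pos: [0.2546, -0.4442, 0.4044]
tcp_rot: [-180.0, 0.0, 12.6]
wrist_force: [-0.2, -1.1, 0.2]
opening: 0.0853
```

Request:
move_arm(
  commands=[
    {"claw":1,"travel":[3.5,-1.4,0],"turn":0},
    {"claw":1,"travel":[3.5,-1.4,0],"turn":0},
    {"claw":1,"travel":[3.5,-1.4,0],"turn":0},
    {"claw":1,"travel":[3.5,-1.4,0],"turn":0},
    {"claw":1,"travel":[3.5,-1.4,0],"turn":0},
  ],
)

```text
time: 0.98
ee_pos: [0.4103, -0.3372, 0.4046]
tcp_rot: [-180.0, 0.0, 12.7]
wrist_force: [0.0, -0.1, 0.2]
opening: 0.0856
```

Request:
move_arm(
  commands=[
    {"claw":1,"travel":[3,-1,1],"turn":0},
    {"claw":1,"travel":[2.5,-0.9,2],"turn":0},
    {"claw":1,"travel":[1.2,-0.3,2],"turn":0},
    {"claw":1,"travel":[0,0,1],"turn":4.6},
    {"claw":1,"travel":[0,0,0],"turn":0},
  ],
)

```text
time: 1.4
ee_pos: [0.47, -0.3016, 0.3415]
tcp_rot: [-179.8, 0.2, 7.9]
wrist_force: [-0.6, -0.6, -0.5]
opening: 0.0853
```

```bash
cat > look.py <<'E'
from h import *
import sys,pickle
o=status.get_obs(); p=viewer.camera_params("wrist"); im=viewer.camera("wrist")
print(o['time'],o['ee_pos'].round(4),o['tcp_rot'].round(2),o['wrist_force'].round(2),o['opening'])
n=sys.argv[1]; cv2.imwrite(f'pics/{n}.png',im); pickle.dump((p,o),open(f'pics/{n}.pkl','wb'))
E
python3 look.py w1
```

```text
1.4 [ 0.47   -0.3016  0.3415] [-179.82    0.21    7.95] [-0.55 -0.59 -0.47] 0.0853263655614409
```

View pics/w1.png

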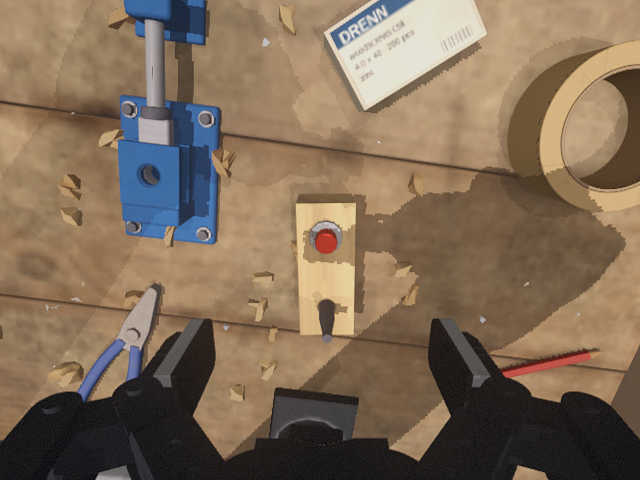

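The wrist view shows the knob at (325,240), the stand from (297,195) to (355,335), the hole at (149,174) and the punch behind the knob at (326,320).

```bash
python3 - <<'E'
from h import *
import pickle
p,o=pickle.load(open('pics/w1.pkl','rb')); im=cv2.imread('pics/w1.png')
h=cv2.cvtColor(im,cv2.COLOR_BGR2HSV)
m=(((h[...,0]<8)|(h[...,0]>172))&(h[...,1]>150)&(h[...,2]>90)).astype(np.uint8)
print([x for x in cents(im,m,80)])
k=[x for x in cents(im,m,80) if abs(x[0][0]-325)<15 and abs(x[0][1]-240)<15][0][0]
print("knob @.056",onz(p,k,.056))
T=viewer.camera_params("top");S=viewer.camera_params("scene")
print("tri",tri([(p,k),(S,(376.2,202.6)),(T,(464.4,267.9))]))
cv2.imwrite('pics/w1c.png',cv2.resize(im[80:260,100:240],None,fx=4,fy=4,interpolation=cv2.INTER_CUBIC)[:600*2:1][:720])
cv2.imwrite('pics/w1c.png',cv2.resize(im[90:250,110:230],None,fx=3.7,fy=3.7,interpolation=cv2.INTER_CUBIC))
mb=((h[...,0]>100)&(h[...,0]<125)&(h[...,1]>120)).astype(np.uint8)
P=[onz(p,c,.04) for c in [(297,204),(356,204),(354,335),(300,335)]]
print(np.round(P,4),np.mean(P,0))
cv2.imwrite('pics/w1d.png',cv2.resize(im[185:345,280:370],None,fx=3.7,fy=3.7,interpolation=cv2.INTER_CUBIC))
E
```

```text
[((np.float64(325.5), np.float64(241.3)), 427, (np.int32(315), np.int32(229), np.int32(22), np.int32(25))), ((np.float64(546.7), np.float64(364.6)), 671, (np.int32(501), np.int32(352), np.int32(90), np.int32(26)))]
knob @.056 [ 0.47011106 -0.30435412  0.056     ]
tri [ 0.47023741 -0.30344121  0.05516681]
[[ 0.4905 -0.2805  0.04  ]
 [ 0.4965 -0.3232  0.04  ]
 [ 0.3882 -0.34    0.04  ]
 [ 0.382  -0.2959  0.04  ]] [ 0.43932331 -0.30988511  0.04      ]
```

View pics/w1c.png

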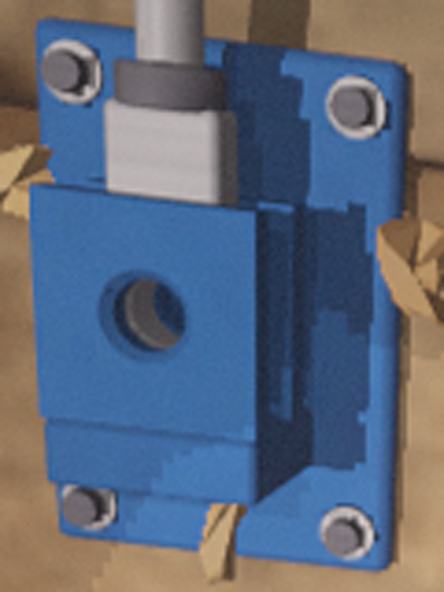

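View pics/w1d.png

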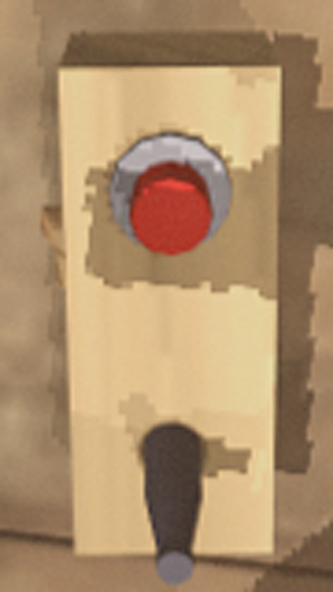

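Request:
move_arm(
  commands=[
    {"claw":1,"travel":[0,0.26,2],"turn":0},
    {"claw":1,"travel":[0,0,3],"turn":0},
    {"claw":1,"travel":[0,0,3],"turn":0},
    {"claw":1,"travel":[0,0,2],"turn":0},
    {"claw":1,"travel":[0,0,1],"turn":0},
  ],
)

```text
time: 1.87
ee_pos: [0.4692, -0.3053, 0.233]
tcp_rot: [-179.9, 0.1, 8.1]
wrist_force: [-0.6, 0.7, 0.6]
opening: 0.0855
```

```bash
python3 look.py w2; python3 - <<'E'
from h import *
import pickle
p,o=pickle.load(open('pics/w1.pkl','rb'))
f=lambda x,y:(110+(x+.5)/3.7-.5,90+(y+.5)/3.7-.5)
H=onz(p,f(143,313),.044);print("hole",H)
for c in [(30,183),(256,211),(252,440),(40,418)]: print(onz(p,f(*c),.044))
T=viewer.camera_params("top");S=viewer.camera_params("scene")
print(tri([(p,f(143,313)),(T,(397.4,254.4)),(S,(347.8,229))]))
# rod: left/right edges, centreline at two places in full image
for c in [(155,22),(155,100)]: print('rod',onz(p,c,.03))
# bolts of base
for c in [(68,72),(355,105),(346,532),(86,507)]: print('bolt',onz(p,f(*c),.012))
E
```

```text
1.8667 [ 0.4692 -0.3053  0.233 ] [-1.7992e+02  1.0000e-01  8.1200e+00] [-0.61  0.68  0.55] 0.08546005751525987
hole [ 0.49794351 -0.17452402  0.044     ]
[ 0.51904924 -0.15400485  0.044     ]
[ 0.51981194 -0.19547688  0.044     ]
[ 0.47605426 -0.19549782  0.044     ]
[ 0.47469466 -0.15447631  0.044     ]
[ 0.49805682 -0.17345396  0.042619  ]
rod [ 0.59577431 -0.1734724   0.03      ]
rod [ 0.54763278 -0.17339006  0.03      ]
bolt [ 0.53835687 -0.14579091  0.012     ]
bolt [ 0.54007493 -0.20351139  0.012     ]
bolt [ 0.44902707 -0.20521686  0.012     ]
bolt [ 0.44676367 -0.1475399   0.012     ]
```

View pics/w2.png

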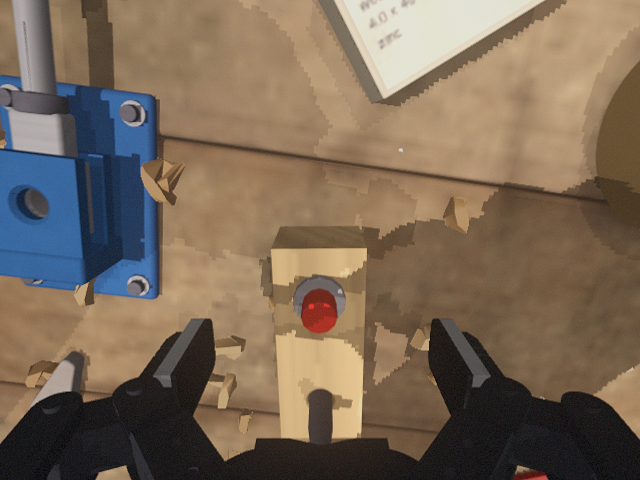

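Request:
move_arm(
  commands=[
    {"claw":1,"travel":[0.1,-0.1,0.7],"turn":0},
    {"claw":1,"travel":[0,0,0.5],"turn":0},
    {"claw":1,"travel":[0,0,0],"turn":0},
    {"claw":0,"travel":[0,0,0],"turn":0},
    {"claw":0,"travel":[0,0,0],"turn":0},
  ],
)

```text
time: 2.33
ee_pos: [0.4711, -0.3041, 0.2237]
tcp_rot: [179.9, -0.1, 8.1]
wrist_force: [-0.7, -0.2, 0.9]
opening: 0.0642
```

Request:
move_arm(
  commands=[
    {"claw":-0.4,"travel":[0,0,0],"turn":0},
    {"claw":-0.4,"travel":[0,0,0],"turn":0},
    {"claw":-0.4,"travel":[0,0,0],"turn":0},
    {"claw":-0.4,"travel":[0,0,0],"turn":0},
    {"claw":-0.4,"travel":[0,0,0],"turn":0},
  ],
)

```text
time: 2.75
ee_pos: [0.4709, -0.3039, 0.2228]
tcp_rot: [180.0, -0.0, 8.1]
wrist_force: [-0.5, 0.6, 0.6]
opening: 0.0256
```

```bash
python3 look.py w3
```

```text
2.75 [ 0.4709 -0.3039  0.2228] [ 1.80e+02 -1.00e-02  8.05e+00] [-0.46  0.64  0.58] 0.025629826688459707
```

View pics/w3.png

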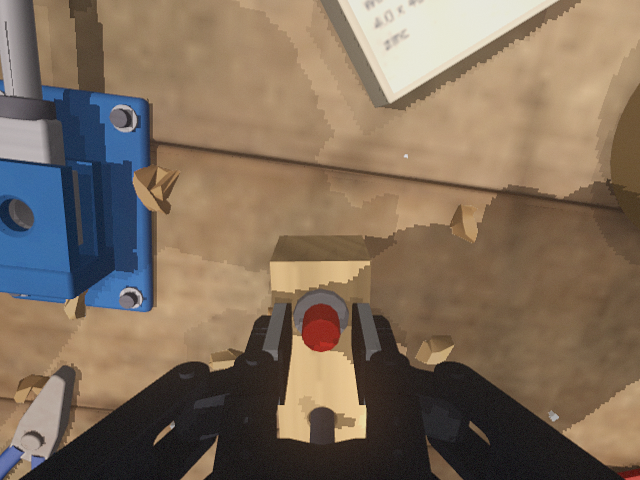

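The knob sits centred between the nearly closed pads. I'll lower 1.5 mm and close.

Request:
move_arm(
  commands=[
    {"claw":-0.4,"travel":[0,0,0.15],"turn":0},
    {"claw":-1,"travel":[0,0,0],"turn":0},
    {"claw":-1,"travel":[0,0,0],"turn":0},
    {"claw":-1,"travel":[0,0,0],"turn":0},
    {"claw":-1,"travel":[0,0,0],"turn":0},
  ],
  squeeze=50,
)

```text
time: 3.22
ee_pos: [0.4709, -0.3039, 0.2211]
tcp_rot: [-180.0, 0.0, 8.0]
wrist_force: [1.2, -0.5, -0.2]
opening: 0.0134
```

Request:
move_arm(
  commands=[
    {"claw":-1,"travel":[0,0,0],"turn":0},
    {"claw":-1,"travel":[0,0,-1],"turn":0},
    {"claw":-1,"travel":[0,0,-2],"turn":0},
    {"claw":-1,"travel":[0,0,-3],"turn":0},
    {"claw":-1,"travel":[0,0,-2],"turn":0},
  ],
)

```text
time: 3.63
ee_pos: [0.4708, -0.3039, 0.304]
tcp_rot: [179.9, -0.1, 8.1]
wrist_force: [0.5, 0.3, 0.1]
opening: 0.0133
```

```bash
python3 look.py w4
```

```text
3.6333 [ 0.4708 -0.3039  0.304 ] [ 1.7995e+02 -6.0000e-02  8.0500e+00] [0.49 0.28 0.1 ] 0.013257550974906874
```

View pics/w4.png

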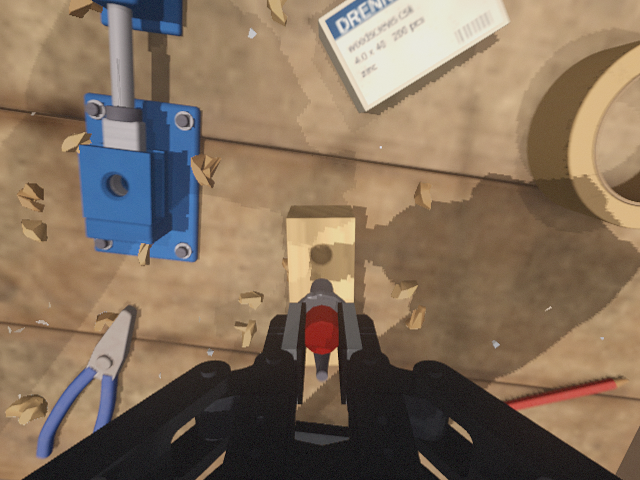

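```bash
python3 - <<'E'
from h import *
import pickle
p,o=pickle.load(open('pics/w4.pkl','rb')); x,y,z=o['ee_pos']; dz=z-.2211
for n,h in [('tip',.006),('mid',.023),('knob',.0525),('ktop',.06)]: print(n,proj(p,(x,y,h+dz)))
print('hole',proj(p,(.4979,-.1745,.044)))
im=cv2.imread('pics/w4.png');cv2.imwrite('pics/w4c.png',cv2.resize(im[260:390,270:380],None,fx=4.5,fy=4.5,interpolation=cv2.INTER_CUBIC))
cv2.imwrite('pics/w4d.png',cv2.resize(im[130:250,70:210],None,fx=4.5,fy=4.5,interpolation=cv2.INTER_CUBIC))
E
```

```text
tip [319.68592111 282.31579392]
mid [319.57714008 296.24338938]
knob [319.33452525 327.30616815]
ktop [319.25816769 337.0824796 ]
hole [115.57341794 184.80251707]
```

View pics/w4c.png

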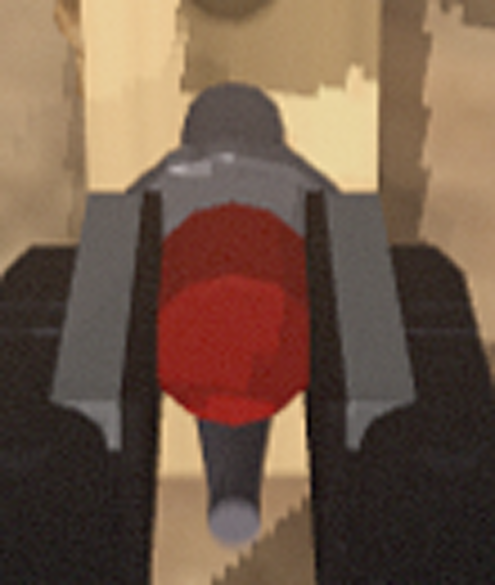

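View pics/w4d.png

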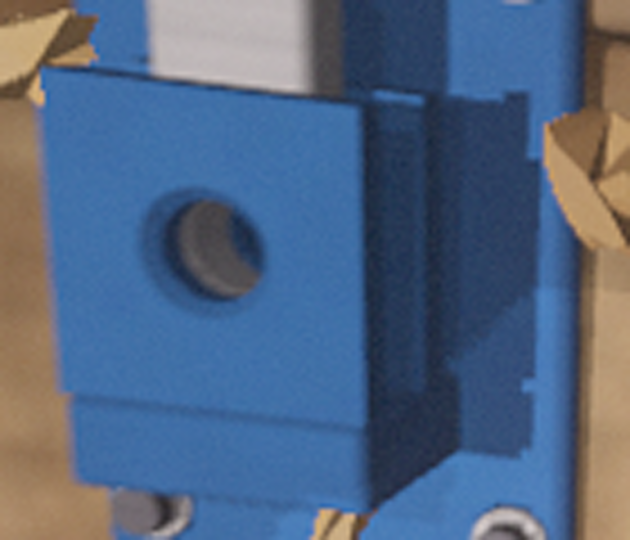

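Request:
move_arm(
  commands=[
    {"claw":-1,"travel":[0.5,-1.5,0],"turn":0},
    {"claw":-1,"travel":[1.1,-3,0],"turn":0},
    {"claw":-1,"travel":[1.3,-3.5,0],"turn":0},
    {"claw":-1,"travel":[1.1,-3,0],"turn":0},
    {"claw":-1,"travel":[0.5,-1.5,0.5],"turn":0},
  ],
)

```text
time: 4.1
ee_pos: [0.4984, -0.1712, 0.2977]
tcp_rot: [180.0, -0.1, 8.1]
wrist_force: [-0.1, 0.1, -0.5]
opening: 0.0132
```

Request:
move_arm(
  commands=[
    {"claw":-1,"travel":[0,0,1.5],"turn":0},
    {"claw":-1,"travel":[0,0,1],"turn":0},
    {"claw":-1,"travel":[0,0,0],"turn":0},
    {"claw":-1,"travel":[0,0,0],"turn":0},
  ],
)

```text
time: 4.43
ee_pos: [0.4976, -0.1742, 0.2709]
tcp_rot: [-180.0, 0.1, 8.0]
wrist_force: [-0.3, -0.2, -1.1]
opening: 0.0134
```

```bash
python3 look.py w5; python3 - <<'E'
from h import *
import pickle
p,o=pickle.load(open('pics/w5.pkl','rb')); x,y,z=o['ee_pos']; dz=z-.2211
for n,h in [('tip',.006),('mid',.023),('knob',.0525),('ktop',.06)]: print(n,proj(p,(x,y,h+dz)))
print('hole',proj(p,(x,y,.044)))
im=cv2.imread('pics/w5.png');cv2.imwrite('pics/w5c.png',cv2.resize(im[230:380,250:390],None,fx=4,fy=4,interpolation=cv2.INTER_CUBIC))
E
```

```text
4.4333 [ 0.4976 -0.1742  0.2709] [-1.7997e+02  6.0000e-02  8.0200e+00] [-0.33 -0.18 -1.09] 0.013410180188308175
tip [320.20788276 281.53280398]
mid [320.09749176 295.46938201]
knob [319.85128285 326.55261897]
ktop [319.77379317 336.33549039]
hole [320.27461406 273.10815066]
```

View pics/w5c.png

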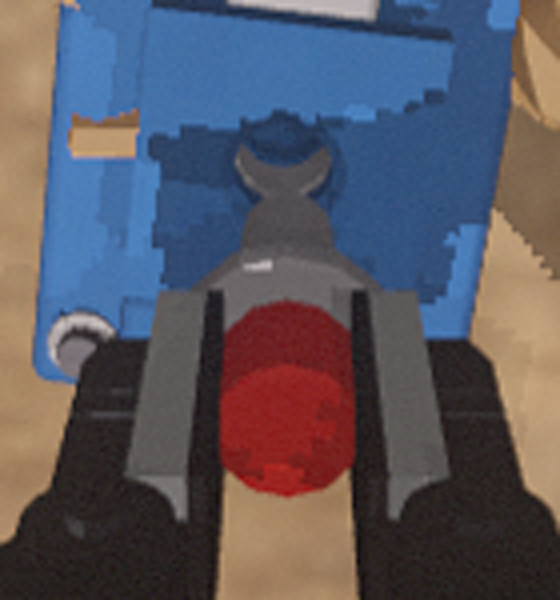

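View pics/w5.png

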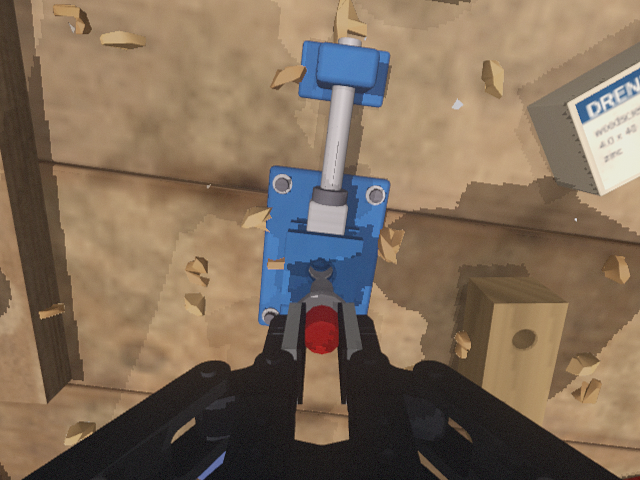

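The pin and the hole line up in the wrist view, both at column ≈321. I'll lower the pin and watch the force.

Request:
move_arm(
  commands=[
    {"claw":-1,"travel":[0,0,0.5],"turn":0},
    {"claw":-1,"travel":[0,0,0.5],"turn":0},
    {"claw":-1,"travel":[0,0,0.5],"turn":0},
    {"claw":-1,"travel":[0,0,0.3],"turn":0},
    {"claw":-1,"travel":[0,0,0],"turn":0},
  ],
)

```text
time: 4.9
ee_pos: [0.4977, -0.1739, 0.2522]
tcp_rot: [-180.0, 0.1, 8.0]
wrist_force: [-0.2, -0.5, -1.0]
opening: 0.0135
```

```bash
python3 look.py w6;python3 - <<'E'
import cv2
im=cv2.imread('pics/w6.png');cv2.imwrite('pics/w6c.png',cv2.resize(im[230:380,250:390],None,fx=4,fy=4,interpolation=cv2.INTER_CUBIC))
E
```

```text
4.9 [ 0.4977 -0.1739  0.2522] [-1.7997e+02  6.0000e-02  8.0400e+00] [-0.17 -0.52 -0.95] 0.01349266051225918
```

View pics/w6c.png

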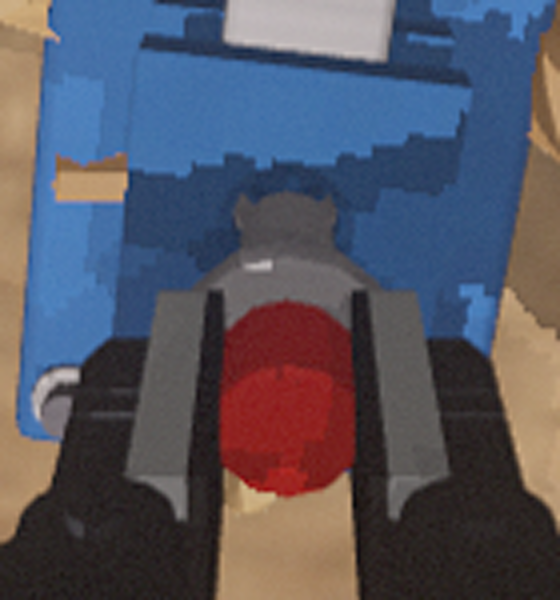

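Request:
move_arm(
  commands=[
    {"claw":-1,"travel":[0,0,0.5],"turn":0},
    {"claw":-1,"travel":[0,0,0.5],"turn":0},
    {"claw":-1,"travel":[0,0,0.5],"turn":0},
    {"claw":-1,"travel":[0,0,0.5],"turn":0},
    {"claw":-1,"travel":[0,0,0.4],"turn":0},
  ],
)

```text
time: 5.37
ee_pos: [0.4978, -0.1738, 0.2284]
tcp_rot: [-180.0, 0.0, 8.1]
wrist_force: [0.7, 0.8, -1.4]
opening: 0.0134
```

Request:
move_arm(
  commands=[
    {"claw":-1,"travel":[0,0,0.1],"turn":0},
    {"claw":-1,"travel":[0,0,0.1],"turn":0},
    {"claw":-1,"travel":[0,0,0.1],"turn":0},
    {"claw":-1,"travel":[0,0,0.1],"turn":0},
    {"claw":-1,"travel":[0,0,0],"turn":0},
  ],
)

```text
time: 5.78
ee_pos: [0.4979, -0.1739, 0.2252]
tcp_rot: [180.0, -0.0, 8.1]
wrist_force: [-0.3, -0.7, -0.1]
opening: 0.0138
```

```bash
python3 look.py w7;python3 - <<'E'
import cv2
im=cv2.imread('pics/w7.png');cv2.imwrite('pics/w7c.png',cv2.resize(im[230:380,250:390],None,fx=4,fy=4,interpolation=cv2.INTER_CUBIC))
E
```

```text
5.7833 [ 0.4979 -0.1739  0.2252] [180.    -0.     8.05] [-0.34 -0.72 -0.09] 0.013770314633725796
```

View pics/w7c.png

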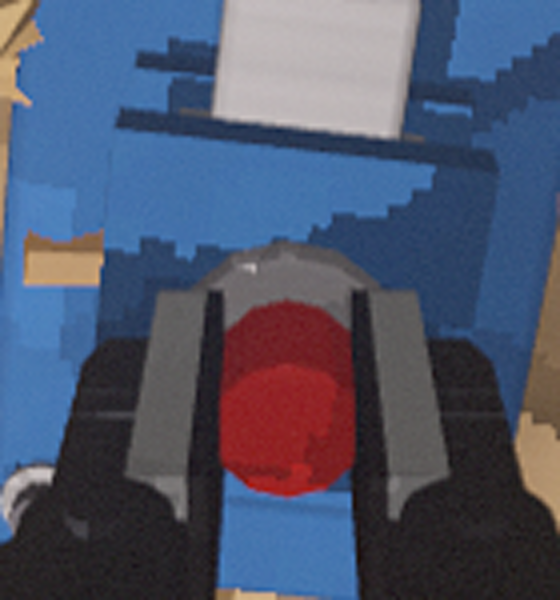

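Request:
move_arm(
  commands=[
    {"claw":-1,"travel":[0,0,0.1],"turn":0},
    {"claw":-1,"travel":[0,0,0.05],"turn":0},
    {"claw":-1,"travel":[0,0,0],"turn":0},
    {"claw":-1,"travel":[0,0,0],"turn":0},
  ],
)

```text
time: 6.17
ee_pos: [0.4979, -0.1739, 0.225]
tcp_rot: [180.0, -0.1, 8.1]
wrist_force: [-4.6, 1.0, 8.8]
opening: 0.0133
```

Request:
move_arm(
  commands=[
    {"claw":-1,"travel":[0,0,0.1],"turn":0},
    {"claw":-1,"travel":[0,0,0.05],"turn":0},
    {"claw":-1,"travel":[0,0,0],"turn":0},
    {"claw":-1,"travel":[0,0,0],"turn":0},
  ],
)

```text
time: 6.5
ee_pos: [0.4978, -0.1738, 0.2249]
tcp_rot: [179.9, -0.1, 8.0]
wrist_force: [-8.0, 2.7, 21.3]
opening: 0.0132
```

Height stays put (0.225 as calculated) while the force rises to 21 N, so the collar is seated. I'll unload and release.

Request:
move_arm(
  commands=[
    {"claw":-1,"travel":[0,0,-0.25],"turn":0},
    {"claw":-1,"travel":[0,0,0],"turn":0},
    {"claw":0,"travel":[0,0,0],"turn":0},
    {"claw":0,"travel":[0,0,0],"turn":0},
    {"claw":0,"travel":[0,0,0],"turn":0},
  ],
)

```text
time: 6.92
ee_pos: [0.4979, -0.1739, 0.2244]
tcp_rot: [-180.0, 0.0, 8.1]
wrist_force: [0.2, 0.4, 0.3]
opening: 0.0426
```

Request:
move_arm(
  commands=[
    {"claw":0.5,"travel":[0,0,0],"turn":0},
    {"claw":0.5,"travel":[0,0,0],"turn":0},
    {"claw":1,"travel":[0,0,-2],"turn":0},
    {"claw":1,"travel":[0,0,-3.5],"turn":0},
    {"claw":1,"travel":[0,0,-4],"turn":0},
  ],
)

```text
time: 7.33
ee_pos: [0.4973, -0.1736, 0.3189]
tcp_rot: [-179.9, 0.2, 8.1]
wrist_force: [0.5, -0.4, 0.2]
opening: 0.0853
```

```bash
python3 look.py w8
```

```text
7.3333 [ 0.4973 -0.1736  0.3189] [-179.89    0.21    8.05] [ 0.49 -0.39  0.21] 0.08532702361465683
```

View pics/w8.png

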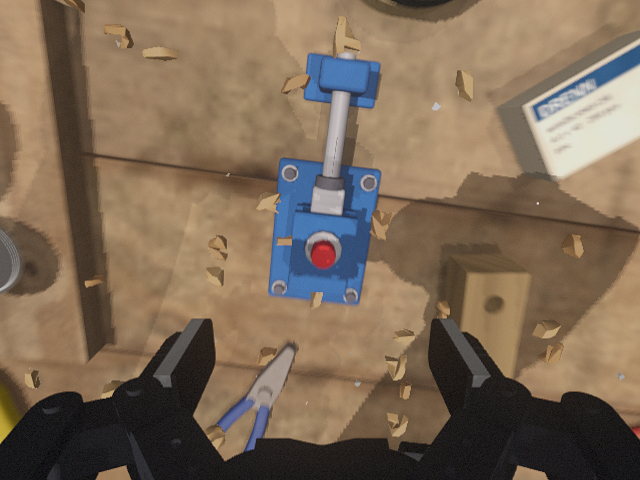

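The collar is flush and the knob is at (322,255). Now I refine the bracket's direction and the pin's position.

```bash
python3 - <<'E'
from h import *
import pickle
p,o=pickle.load(open('pics/w8.pkl','rb'));im=cv2.imread('pics/w8.png')
h=cv2.cvtColor(im,cv2.COLOR_BGR2HSV)
m=(((h[...,0]<8)|(h[...,0]>172))&(h[...,1]>150)&(h[...,2]>90)).astype(np.uint8)
k=[x for x in cents(im,m,80) if abs(x[0][0]-322)<15][0][0];print(k,onz(p,k,.060))
b=[onz(p,c,.01) for c in [(290,173),(369,183),(351,296),(280,287)]];b=np.array(b);print(b.round(4),b.mean(0))
e=(b[0]+b[1]-b[2]-b[3]);print('yaw x',np.degrees(np.arctan2(e[1],e[0])))
e=(b[0]+b[3]-b[1]-b[2]);print('yaw y',np.degrees(np.arctan2(-e[0],e[1])))
cv2.imwrite('pics/w8c.png',cv2.resize(im[40:310,260:390],None,fx=2.2,fy=2.2,interpolation=cv2.INTER_CUBIC))
cv2.imwrite('pics/w8c.png',cv2.resize(im[190:310,260:390],None,fx=5,fy=5,interpolation=cv2.INTER_CUBIC))
for r in range(105,172,10):
    row=im[r,310:370].astype(int); 
    sat=h[r,310:370,1]; g=np.where((sat<45))[0]+310
    print(r,g.min() if len(g) else None,g.max() if len(g) else None,len(g))
E
```

```text
(np.float64(322.7), np.float64(254.1)) [ 0.49694436 -0.17479737  0.06      ]
[[ 0.5384 -0.1448  0.01  ]
 [ 0.5393 -0.2033  0.01  ]
 [ 0.4468 -0.2054  0.01  ]
 [ 0.4466 -0.1472  0.01  ]] [ 0.49277765 -0.17516536  0.01      ]
yaw x 1.3749358285720081
yaw y 0.557997139253807
105 331 349 19
115 330 347 18
125 328 346 19
135 327 344 18
145 326 343 18
155 325 342 18
165 323 350 23
```

View pics/w8c.png

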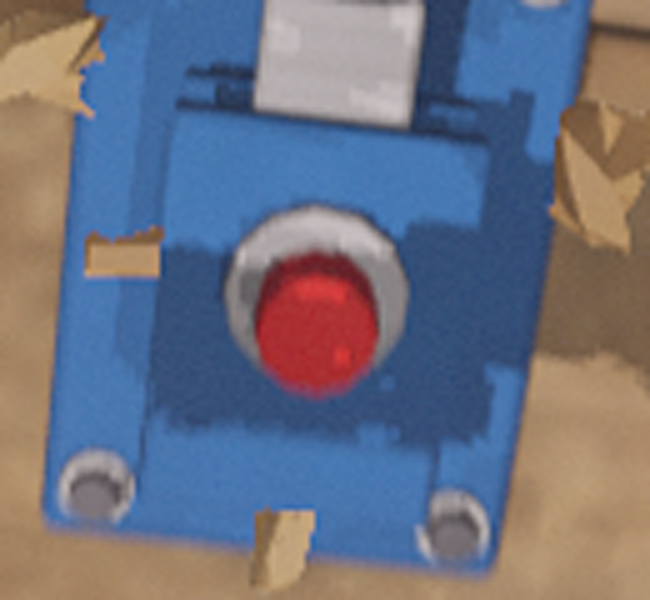

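Request:
move_arm(
  commands=[
    {"claw":1,"travel":[0,-2,-1.5],"turn":0},
    {"claw":1,"travel":[0,-3.5,-1],"turn":0},
    {"claw":1,"travel":[0,-3.5,0],"turn":0},
    {"claw":1,"travel":[0,-3.5,0],"turn":0},
    {"claw":1,"travel":[0,-3.5,0],"turn":0},
  ],
)

```text
time: 7.8
ee_pos: [0.4751, -0.0142, 0.3449]
tcp_rot: [180.0, -0.0, 8.0]
wrist_force: [0.9, 0.4, 0.1]
opening: 0.0854
```

Request:
move_arm(
  commands=[
    {"claw":1,"travel":[-0.1,-3.5,0],"turn":0},
    {"claw":1,"travel":[-0.2,-3.5,0],"turn":0},
    {"claw":1,"travel":[-0.2,-3.5,0],"turn":0},
    {"claw":1,"travel":[-0.2,-3.5,0],"turn":0},
    {"claw":1,"travel":[-0.1,-3.5,0],"turn":0},
  ],
)

```text
time: 8.22
ee_pos: [0.4515, 0.1005, 0.3458]
tcp_rot: [-177.7, 0.0, 12.1]
wrist_force: [-0.1, -0.3, -0.9]
opening: 0.0856
```

Request:
move_arm(
  commands=[
    {"claw":1,"travel":[0,-3.5,0],"turn":0},
    {"claw":1,"travel":[0,-3.5,0],"turn":0},
    {"claw":1,"travel":[0,-3,0],"turn":0},
    {"claw":1,"travel":[0,-1.7,0],"turn":-6.5},
    {"claw":1,"travel":[0,0,0],"turn":-6.5},
  ],
)

```text
time: 8.63
ee_pos: [0.4402, 0.1545, 0.3523]
tcp_rot: [-175.5, -1.0, 29.3]
wrist_force: [0.0, 0.2, -0.5]
opening: 0.0857
```

Request:
move_arm(
  commands=[
    {"claw":1,"travel":[0,0,0],"turn":0},
    {"claw":1,"travel":[0,0,0],"turn":0},
  ],
)

```text
time: 8.8
ee_pos: [0.4406, 0.1529, 0.352]
tcp_rot: [-175.5, -1.0, 28.8]
wrist_force: [-0.5, -0.3, 1.3]
opening: 0.0854
```

```bash
python3 look.py w9
```

```text
8.8 [0.4406 0.1529 0.352 ] [-175.54   -0.96   28.8 ] [-0.55 -0.3   1.33] 0.08537438441603044
```

View pics/w9.png

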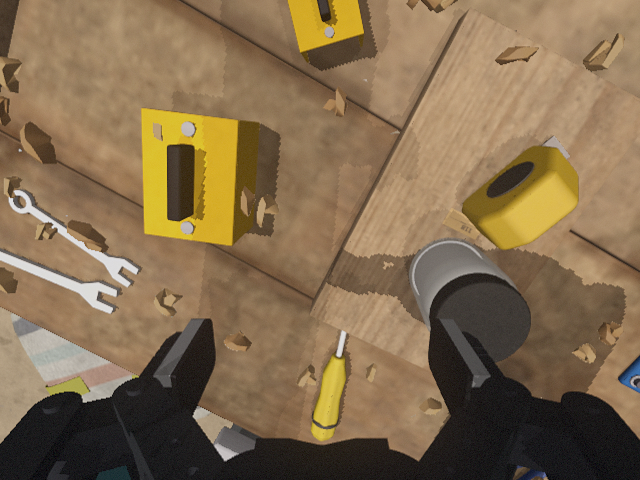

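```bash
python3 - <<'E'
from h import *
o=status.get_obs();print(o['q'].round(2),o['qd'].round(2),o['ee_pos'],o['tcp_rot'],o['joint_efforts'].round(1))
E
```

```text
[ 18.02  -7.3   -7.89  89.31   4.56 169.24] [-0.46  0.03 -0.07  0.04 -0.03 -0.05] [0.4406283  0.152717   0.35191163] [-175.53653035   -0.9542074    28.74800317] [  0.4 -39.   47.1  -0.    0.3  -0.2]
```

Joint 6 is near its limit (169°), which cut that move short. The half-turned grasp is the way round, so I turn the tool by about -173°.

Request:
move_arm(
  commands=[
    {"claw":1,"travel":[0,0,0],"turn":-7},
    {"claw":1,"travel":[0,0,0],"turn":-7},
    {"claw":1,"travel":[0,0,0],"turn":-7},
  ],
)

```text
time: 9.1
ee_pos: [0.4407, 0.1524, 0.3519]
tcp_rot: [-176.2, -2.5, 50.0]
wrist_force: [-0.1, 0.4, 0.3]
opening: 0.0856
```

```bash
python3 - <<'E'
from h import *
o=status.get_obs();print(o['q'].round(2),o['qd'].round(2),o['ee_pos'],o['tcp_rot'])
E
```

```text
[ 17.98  -7.3   -7.89  89.3    4.56 147.88] [ 1.000e-02 -1.000e-02 -5.000e-02  1.100e-01  8.000e-02 -8.353e+01] [0.44073178 0.15238551 0.35191832] [-176.19091765   -2.51814394   50.01895234]
```

The commanded pose kept a 4.6° tilt (q5), and only the limit effect can undo it. By mirror symmetry, the -180° limit with motion towards -y should tilt it back, so I turn there.

Request:
move_arm(
  commands=[
    {"claw":1,"travel":[0,0,0],"turn":-7},
    {"claw":1,"travel":[0,0,0],"turn":-7},
    {"claw":1,"travel":[0,0,0],"turn":-7},
    {"claw":1,"travel":[0,0,0],"turn":-7},
    {"claw":1,"travel":[0,0,0],"turn":-7},
  ],
)

```text
time: 9.52
ee_pos: [0.4407, 0.1524, 0.3519]
tcp_rot: [-178.3, -4.2, 85.0]
wrist_force: [0.3, 0.6, -0.5]
opening: 0.0849
```

Request:
move_arm(
  commands=[
    {"claw":1,"travel":[0,0,0],"turn":-7},
    {"claw":1,"travel":[0,0,0],"turn":-7},
    {"claw":1,"travel":[0,0,0],"turn":-7},
    {"claw":1,"travel":[0,0,0],"turn":-7},
    {"claw":1,"travel":[0,0,0],"turn":-7},
  ],
)

```text
time: 9.93
ee_pos: [0.4407, 0.1524, 0.3519]
tcp_rot: [178.9, -4.4, 120.2]
wrist_force: [-0.1, 0.7, -0.5]
opening: 0.0854
```

Request:
move_arm(
  commands=[
    {"claw":1,"travel":[0,0,0],"turn":-7},
    {"claw":1,"travel":[0,0,0],"turn":-7},
    {"claw":1,"travel":[0,0,0],"turn":-7},
    {"claw":1,"travel":[0,0,0],"turn":-7},
    {"claw":1,"travel":[0,0,0],"turn":-7},
  ],
)

```text
time: 10.35
ee_pos: [0.4407, 0.1524, 0.3519]
tcp_rot: [176.6, -3.0, 155.2]
wrist_force: [-0.6, 1.1, 0.5]
opening: 0.0852
```

```bash
python3 - <<'E'
from h import *
o=status.get_obs();print(o['time'],o['q'].round(2),o['qd'].round(2),o['ee_pos'],o['tcp_rot'])
E
```

```text
10.35 [17.98 -7.3  -7.89 89.3   4.56 42.88] [ 7.000e-02 -1.000e-02 -4.000e-02 -2.000e-02 -3.000e-02 -8.332e+01] [0.44072959 0.15236049 0.35189341] [176.5815747   -3.02663309 155.19639573]
```

Request:
move_arm(
  commands=[
    {"claw":1,"travel":[0,0,0],"turn":-7},
    {"claw":1,"travel":[0,0,0],"turn":-7},
    {"claw":1,"travel":[0,0,0],"turn":-7},
    {"claw":1,"travel":[0,0,0],"turn":-7},
    {"claw":1,"travel":[0,0,0],"turn":-7},
  ],
)

```text
time: 10.77
ee_pos: [0.4407, 0.1524, 0.3519]
tcp_rot: [175.5, -0.5, -169.9]
wrist_force: [0.8, -0.5, -0.0]
opening: 0.0858
```

Request:
move_arm(
  commands=[
    {"claw":1,"travel":[0,0,0],"turn":-7},
    {"claw":1,"travel":[0,0,0],"turn":-7},
    {"claw":1,"travel":[0,0,0],"turn":-7},
    {"claw":1,"travel":[0,0,0],"turn":-7},
    {"claw":1,"travel":[0,0,0],"turn":-7},
  ],
)

```text
time: 11.18
ee_pos: [0.4407, 0.1524, 0.3519]
tcp_rot: [176.0, 2.2, -135.0]
wrist_force: [-1.1, -0.2, -0.8]
opening: 0.0856
```

Request:
move_arm(
  commands=[
    {"claw":1,"travel":[0,0,0],"turn":-7},
    {"claw":1,"travel":[0,0,0],"turn":-7},
    {"claw":1,"travel":[0,0,0],"turn":-7},
    {"claw":1,"travel":[0,0,0],"turn":-7},
    {"claw":1,"travel":[0,0,0],"turn":-7},
  ],
)

```text
time: 11.6
ee_pos: [0.4407, 0.1524, 0.3519]
tcp_rot: [178.0, 4.1, -100.0]
wrist_force: [-0.5, 0.4, -0.9]
opening: 0.0857
```

Request:
move_arm(
  commands=[
    {"claw":1,"travel":[0,0,0],"turn":-7},
    {"claw":1,"travel":[0,0,0],"turn":-7},
    {"claw":1,"travel":[0,0,0],"turn":-7},
    {"claw":1,"travel":[0,0,0],"turn":-7},
    {"claw":1,"travel":[0,0,0],"turn":-7},
  ],
)

```text
time: 12.02
ee_pos: [0.4407, 0.1524, 0.3519]
tcp_rot: [-179.3, 4.5, -64.9]
wrist_force: [1.0, 0.6, -0.3]
opening: 0.0852
```

Request:
move_arm(
  commands=[
    {"claw":1,"travel":[0,0,0],"turn":-7},
    {"claw":1,"travel":[0,0,0],"turn":-7},
    {"claw":1,"travel":[0,0,0],"turn":-7},
    {"claw":1,"travel":[0,0,0],"turn":-7},
    {"claw":1,"travel":[0,0,0],"turn":-7},
  ],
)

```text
time: 12.43
ee_pos: [0.4407, 0.1524, 0.3519]
tcp_rot: [-176.9, 3.3, -29.8]
wrist_force: [1.1, -0.7, 0.1]
opening: 0.0852
```

Request:
move_arm(
  commands=[
    {"claw":1,"travel":[0,0,0],"turn":-7},
    {"claw":1,"travel":[0,0,0],"turn":-7},
    {"claw":1,"travel":[0,0,0],"turn":-7},
    {"claw":1,"travel":[0,0,0],"turn":-7},
    {"claw":1,"travel":[0,0,0],"turn":-7},
  ],
)

```text
time: 12.85
ee_pos: [0.4407, 0.1524, 0.3519]
tcp_rot: [-175.5, 0.9, 5.1]
wrist_force: [0.1, -0.2, 0.3]
opening: 0.0852
```

```bash
python3 - <<'E'
from h import *
o=status.get_obs();print(o['time'],o['q'].round(2),o['qd'].round(2),o['ee_pos'],o['tcp_rot'])
E
```

```text
12.85 [  17.98   -7.3    -7.89   89.3     4.56 -167.12] [-9.000e-02 -7.000e-02  3.000e-02 -1.300e-01 -5.000e-02 -8.336e+01] [0.440733   0.15235952 0.35189526] [-175.52658029    0.91401237    5.14100129]
```

Request:
move_arm(
  commands=[
    {"claw":1,"travel":[0,0,0],"turn":-7},
    {"claw":1,"travel":[0,0,0],"turn":-5},
    {"claw":1,"travel":[0,2,0],"turn":0},
    {"claw":1,"travel":[0,2,0],"turn":0},
    {"claw":1,"travel":[0,2,0],"turn":0},
  ],
)

```text
time: 13.27
ee_pos: [0.4487, 0.1254, 0.3476]
tcp_rot: [-176.7, -0.0, 14.6]
wrist_force: [0.4, -0.2, 0.5]
opening: 0.0855
```

```bash
python3 - <<'E'
from h import *
o=status.get_obs();print(o['time'],o['q'].round(2),o['qd'].round(2),o['ee_pos'],o['tcp_rot'])
E
```

```text
13.2667 [  14.83   -7.33   -8.38   88.94    3.31 -179.8 ] [-9.89 -0.19 -1.76 -1.59 -5.69 -0.38] [0.44867401 0.12542703 0.34759507] [-1.76693130e+02 -7.80962141e-03  1.46220069e+01]
```

The tilt is shrinking (q5 4.56 → 3.31), so I continue.

Request:
move_arm(
  commands=[
    {"claw":1,"travel":[0,2,0],"turn":0},
    {"claw":1,"travel":[0,2,0],"turn":0},
    {"claw":1,"travel":[0,2,0],"turn":0},
    {"claw":1,"travel":[0,0,0],"turn":0},
    {"claw":1,"travel":[0,0,0],"turn":0},
  ],
)

```text
time: 13.68
ee_pos: [0.4543, 0.1038, 0.3449]
tcp_rot: [-178.1, -0.0, 12.3]
wrist_force: [-0.1, 1.0, -0.3]
opening: 0.0854
```

```bash
python3 - <<'E'
from h import *
o=status.get_obs();print(o['time'],o['q'].round(2),o['qd'].round(2),o['ee_pos'],o['tcp_rot'])
E
```

```text
13.6833 [  12.41   -7.33   -8.66   88.66    1.94 -179.93] [ 0.76 -0.1   0.16  0.01  0.31 -0.08] [0.45426936 0.10380175 0.34492885] [-1.78056665e+02 -1.40982511e-02  1.23323468e+01]
```

Request:
move_arm(
  commands=[
    {"claw":1,"travel":[0,2,0],"turn":0},
    {"claw":1,"travel":[0,2,0],"turn":0},
    {"claw":1,"travel":[0,2,0],"turn":0},
    {"claw":1,"travel":[0,0,0],"turn":0},
    {"claw":1,"travel":[0,0,0],"turn":0},
  ],
)

```text
time: 14.1
ee_pos: [0.4592, 0.0814, 0.3434]
tcp_rot: [-179.5, -0.0, 9.9]
wrist_force: [1.0, -0.1, 1.3]
opening: 0.0855
```

```bash
python3 - <<'E'
from h import *
o=status.get_obs();print(o['time'],o['q'].round(2),o['qd'].round(2),o['ee_pos'],o['tcp_rot'])
E
```

```text
14.1 [   9.93   -7.28   -8.77   88.51    0.53 -179.94] [ 0.64 -0.09  0.01 -0.04  0.23 -0.09] [0.45917387 0.08143662 0.34344888] [-1.79470232e+02 -1.52408250e-03  9.87270416e+00]
```

Request:
move_arm(
  commands=[
    {"claw":1,"travel":[0,2.2,0],"turn":0},
    {"claw":1,"travel":[0,0,0],"turn":0},
    {"claw":1,"travel":[0,0,0],"turn":0},
    {"claw":1,"travel":[0,0,0],"turn":0},
  ],
)

```text
time: 14.43
ee_pos: [0.4607, 0.0736, 0.3433]
tcp_rot: [-180.0, -0.0, 9.0]
wrist_force: [-0.5, 0.8, -0.2]
opening: 0.0849
```

```bash
python3 - <<'E'
from h import *
o=status.get_obs();print(o['time'],o['q'].round(2),o['qd'].round(2),o['ee_pos'],o['tcp_rot'])
E
```

```text
14.4333 [ 9.0800e+00 -7.2500e+00 -8.7500e+00  8.8490e+01  2.0000e-02 -1.7994e+02] [ 0.36  0.05  0.01  0.01 -0.11 -0.  ] [0.46074686 0.07363042 0.34328038] [-1.79982283e+02 -2.60263042e-03  9.01602483e+00]
```

Level again: q5 is 0.02° and the TCP is straight down. Now I turn +167° to the half-turned grasp, well inside the range.

Request:
move_arm(
  commands=[
    {"claw":1,"travel":[0,0,0],"turn":7},
    {"claw":1,"travel":[0,0,0],"turn":7},
    {"claw":1,"travel":[0,0,0],"turn":7},
    {"claw":1,"travel":[0,0,0],"turn":7},
    {"claw":1,"travel":[0,0,0],"turn":7},
  ],
)

```text
time: 14.85
ee_pos: [0.4607, 0.0738, 0.3433]
tcp_rot: [-180.0, 0.0, -26.3]
wrist_force: [0.2, 0.4, -0.2]
opening: 0.0853
```

Request:
move_arm(
  commands=[
    {"claw":1,"travel":[0,0,0],"turn":7},
    {"claw":1,"travel":[0,0,0],"turn":7},
    {"claw":1,"travel":[0,0,0],"turn":7},
    {"claw":1,"travel":[0,0,0],"turn":7},
    {"claw":1,"travel":[0,0,0],"turn":7},
  ],
)

```text
time: 15.27
ee_pos: [0.4607, 0.0738, 0.3433]
tcp_rot: [-180.0, 0.0, -61.3]
wrist_force: [0.5, 0.3, -0.2]
opening: 0.0855
```

Request:
move_arm(
  commands=[
    {"claw":1,"travel":[0,0,0],"turn":7},
    {"claw":1,"travel":[0,0,0],"turn":7},
    {"claw":1,"travel":[0,0,0],"turn":7},
    {"claw":1,"travel":[0,0,0],"turn":7},
    {"claw":1,"travel":[0,0,0],"turn":7},
  ],
)

```text
time: 15.68
ee_pos: [0.4607, 0.0738, 0.3433]
tcp_rot: [-180.0, 0.0, -96.3]
wrist_force: [0.2, 0.4, 0.9]
opening: 0.0853
```

Request:
move_arm(
  commands=[
    {"claw":1,"travel":[0,0,0],"turn":7},
    {"claw":1,"travel":[0,0,0],"turn":7},
    {"claw":1,"travel":[0,0,0],"turn":7},
    {"claw":1,"travel":[0,0,0],"turn":7},
    {"claw":1,"travel":[0,0,0],"turn":7},
  ],
)

```text
time: 16.1
ee_pos: [0.4607, 0.0738, 0.3433]
tcp_rot: [180.0, 0.0, -131.3]
wrist_force: [-0.4, -0.1, 0.5]
opening: 0.0856
```

Request:
move_arm(
  commands=[
    {"claw":1,"travel":[0,0,0],"turn":7},
    {"claw":1,"travel":[0,0,0],"turn":7},
    {"claw":1,"travel":[0,0,0],"turn":7},
    {"claw":1,"travel":[0,0,0],"turn":6.4},
    {"claw":1,"travel":[0,0,0],"turn":0},
  ],
)

```text
time: 16.52
ee_pos: [0.4607, 0.0738, 0.3433]
tcp_rot: [180.0, 0.0, -158.6]
wrist_force: [-0.9, 0.2, -0.6]
opening: 0.0853
```

```bash
python3 - <<'E'
from h import *
o=status.get_obs();print(o['time'],o['q'].round(2),o['ee_pos'],o['tcp_rot'])
Rm=R.from_euler('xyz',o['tcp_rot'],degrees=True).as_matrix()
print(Rm.T@(np.array([.4249,.278,.34])-o['ee_pos'])*100)
E
```

```text
16.5167 [ 9.100e+00 -7.250e+00 -8.750e+00  8.849e+01  2.000e-02 -1.225e+01] [0.46070684 0.07382571 0.34329634] [ 1.79984018e+02  6.81129309e-03 -1.58645205e+02]
[-4.09996014 20.31942244  0.33578938]
```

Request:
move_arm(
  commands=[
    {"claw":1,"travel":[-0.2,1.5,0],"turn":0},
    {"claw":1,"travel":[-0.7,3.2,0],"turn":0},
    {"claw":1,"travel":[-0.7,3.5,0],"turn":0},
    {"claw":1,"travel":[-0.7,3.5,0],"turn":0},
    {"claw":1,"travel":[-0.7,3.5,0],"turn":0},
  ],
)

```text
time: 16.93
ee_pos: [0.432, 0.2275, 0.3435]
tcp_rot: [180.0, 0.0, -158.2]
wrist_force: [1.1, 0.0, -0.4]
opening: 0.0852
```

Request:
move_arm(
  commands=[
    {"claw":1,"travel":[-0.7,3.2,0],"turn":0},
    {"claw":1,"travel":[-0.4,1.9,0],"turn":0},
    {"claw":1,"travel":[0,0,0],"turn":0},
    {"claw":1,"travel":[0,0,0],"turn":0},
  ],
)

```text
time: 17.27
ee_pos: [0.4237, 0.2784, 0.3431]
tcp_rot: [-180.0, -0.0, -158.1]
wrist_force: [-0.2, -1.1, 0.2]
opening: 0.0853
```

```bash
python3 look.py w10
```

```text
17.2667 [0.4237 0.2784 0.3431] [-1.8000e+02 -3.0000e-02 -1.5806e+02] [-0.17 -1.06  0.18] 0.08525106017920299
```

View pics/w10.png

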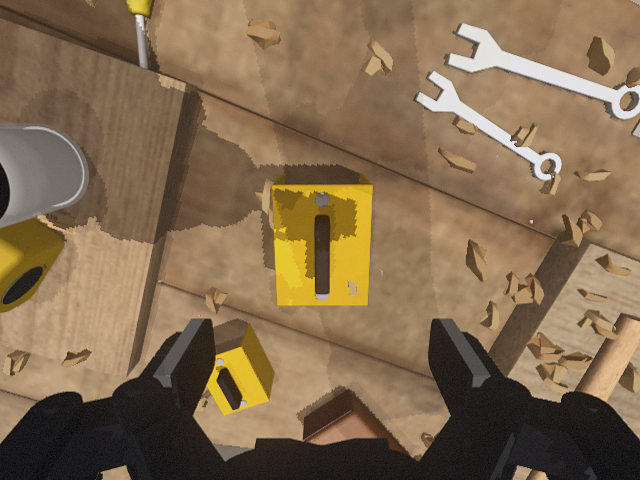

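```bash
python3 - <<'E'
from h import *
import pickle
p,o=pickle.load(open('pics/w10.pkl','rb'));im=cv2.imread('pics/w10.png')
cv2.imwrite('pics/w10c.png',cv2.resize(im[170:320,255:390],None,fx=4,fy=4,interpolation=cv2.INTER_CUBIC))
g=cv2.cvtColor(im,cv2.COLOR_BGR2HSV); m=(g[...,2]<70).astype(np.uint8); m[:205]=0;m[302:]=0;m[:,:308]=0;m[:,336:]=0
print(cents(im,m,100)); 
c=max(cv2.findContours(m,0,1)[0],key=cv2.contourArea);print(cv2.minAreaRect(c))
E
```

```text
[((np.float64(321.4), np.float64(238.4)), 578, (np.int32(315), np.int32(215), np.int32(15), np.int32(79)))]
((322.0, 254.0), (78.0, 14.0), 90.0)
```

View pics/w10c.png

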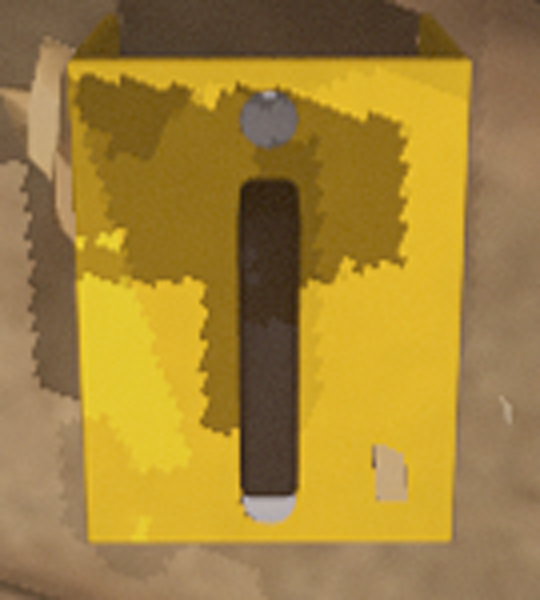

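```bash
python3 - <<'E'
from h import *
import pickle
p,o=pickle.load(open('pics/w10.pkl','rb'))
f=lambda x,y:(255+(x+.5)/4-.5,170+(y+.5)/4-.5)
C=np.array([onz(p,f(*c),.062) for c in [(66,60),(474,60),(453,542),(88,542)]])
print(C.round(4),C.mean(0).round(4))
for i in range(4):
    e=C[(i+1)%4]-C[i];print(np.linalg.norm(e).round(4),np.degrees(np.arctan2(e[1],e[0])).round(2))
print('fin',onz(p,f(269,182),.086),onz(p,f(270,490),.086))
print('tcp',o['ee_pos'],o['tcp_rot'], 'px of tcp line',proj(p,list(o['ee_pos'][:2])+[.062]),proj(p,list(o['ee_pos'][:2])+[.086]))
Rm=R.from_euler('xyz',o['tcp_rot'],degrees=True).as_matrix()
print(Rm.T@(np.array([C.mean(0)[0],C.mean(0)[1],o['ee_pos'][2]])-o['ee_pos'])*100)
E
```

```text
[[0.3957 0.2307 0.062 ]
 [0.3703 0.2936 0.062 ]
 [0.4527 0.3267 0.062 ]
 [0.4779 0.2642 0.062 ]] [0.4242 0.2788 0.062 ]
0.0678 111.96
0.0888 21.93
0.0674 -68.04
0.0888 -157.82
fin [0.39713751 0.26759344 0.086     ] [0.44528141 0.28720638 0.086     ]
tcp [0.42366052 0.27837997 0.34305512] [-1.79999266e+02 -3.03320941e-02 -1.58058121e+02] px of tcp line [321.93120674 247.20463495] [321.9901868  258.82523974]
[-6.27428405e-02  1.83038502e-02 -3.34500948e-05]
```

Request:
move_arm(
  commands=[
    {"claw":1,"travel":[-0.05,0,1.5],"turn":0},
    {"claw":1,"travel":[0,0,3],"turn":0},
    {"claw":1,"travel":[0,0,3],"turn":0},
    {"claw":1,"travel":[0,0,2],"turn":0},
    {"claw":1,"travel":[0,0,1],"turn":0},
  ],
)

```text
time: 17.73
ee_pos: [0.4242, 0.2761, 0.2356]
tcp_rot: [-180.0, -0.2, -158.4]
wrist_force: [0.1, -0.1, 0.4]
opening: 0.0853
```

Request:
move_arm(
  commands=[
    {"claw":0,"travel":[0,0,0],"turn":0},
    {"claw":0,"travel":[0,0,0],"turn":0},
    {"claw":-0.4,"travel":[0,0,0],"turn":0},
    {"claw":-0.4,"travel":[0,0,0],"turn":0},
    {"claw":-0.4,"travel":[0,0,0],"turn":0},
  ],
)

```text
time: 18.15
ee_pos: [0.4249, 0.2778, 0.2397]
tcp_rot: [180.0, 0.1, -158.4]
wrist_force: [-0.9, -0.6, -0.6]
opening: 0.0265
```

```bash
python3 look.py w11
```

```text
18.15 [0.4249 0.2778 0.2397] [ 1.7997e+02  1.2000e-01 -1.5837e+02] [-0.9  -0.64 -0.61] 0.026515047055092014
```

View pics/w11.png

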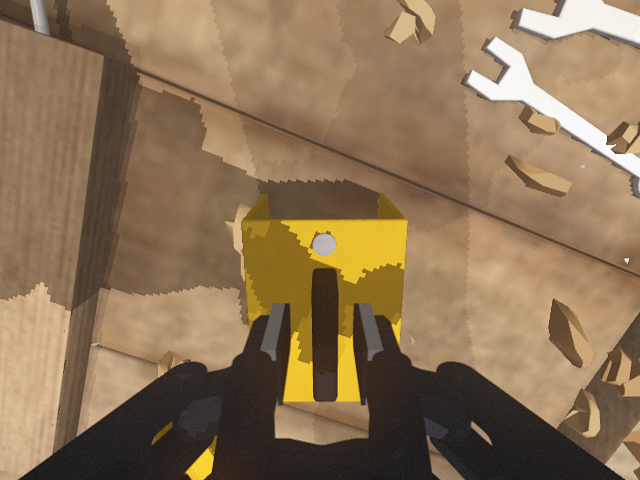

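The fin is centred between the pads. I'll lower slightly and grip.

Request:
move_arm(
  commands=[
    {"claw":-0.4,"travel":[0,0,0.15],"turn":0},
    {"claw":-1,"travel":[0,0,0],"turn":0},
    {"claw":-1,"travel":[0,0,0],"turn":0},
    {"claw":-1,"travel":[0,0,0],"turn":0},
    {"claw":-1,"travel":[0,0,0],"turn":0},
  ],
  squeeze=80,
)

```text
time: 18.62
ee_pos: [0.4245, 0.2777, 0.2367]
tcp_rot: [180.0, -0.0, -158.4]
wrist_force: [0.3, 0.1, -0.6]
opening: 0.0085
```

Request:
move_arm(
  commands=[
    {"claw":-1,"travel":[0,0,0],"turn":0},
    {"claw":-1,"travel":[0,0,0],"turn":0},
    {"claw":-1,"travel":[0,0,-1],"turn":0},
    {"claw":-1,"travel":[0,0,-1.5],"turn":0},
    {"claw":-1,"travel":[0,0,-2],"turn":0},
  ],
)

```text
time: 19.03
ee_pos: [0.4242, 0.2774, 0.2817]
tcp_rot: [-180.0, -0.1, -158.4]
wrist_force: [0.4, 0.7, -2.6]
opening: 0.0081
```

```bash
python3 look.py w12
```

```text
19.0333 [0.4242 0.2774 0.2817] [-1.7997e+02 -1.3000e-01 -1.5838e+02] [ 0.41  0.68 -2.61] 0.0081298937482042
```

View pics/w12.png

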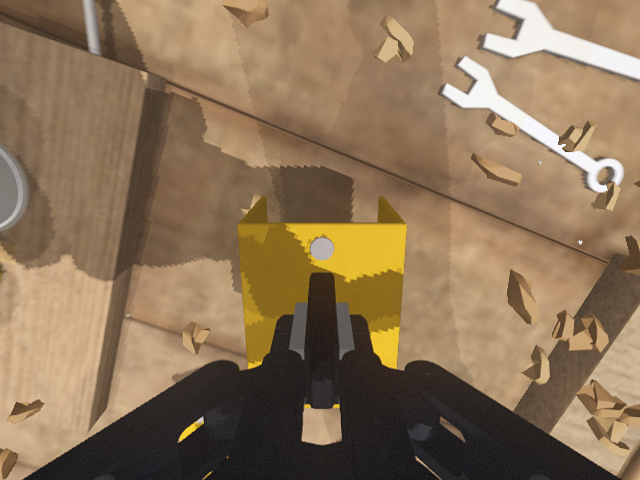

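The guard is held level and off the bench. I lift it clear of the jar, turn it into line with the bracket, then carry it across.

Request:
move_arm(
  commands=[
    {"claw":-1,"travel":[0,0,-2],"turn":0},
    {"claw":-1,"travel":[0,0,-3],"turn":0},
    {"claw":-1,"travel":[0,0,-3],"turn":5},
    {"claw":-1,"travel":[0,0,-2.5],"turn":5},
    {"claw":-1,"travel":[0,0,-1.5],"turn":5},
  ],
)

```text
time: 19.5
ee_pos: [0.4244, 0.2775, 0.4053]
tcp_rot: [179.9, 0.2, -173.6]
wrist_force: [0.1, 0.4, -2.1]
opening: 0.0081
```

Request:
move_arm(
  commands=[
    {"claw":-1,"travel":[0,0,0],"turn":5.6},
    {"claw":-1,"travel":[0,0,0],"turn":0},
    {"claw":-1,"travel":[0,0,0],"turn":0},
  ],
)

```text
time: 19.75
ee_pos: [0.4245, 0.2776, 0.4017]
tcp_rot: [180.0, -0.0, -178.8]
wrist_force: [-0.9, -0.0, -2.7]
opening: 0.0084
```

```bash
python3 look.py w13; python3 - <<'E'
from h import *
o=status.get_obs();print(o['q'].round(2))
Rm=R.from_euler('xyz',o['tcp_rot'],degrees=True).as_matrix()
print(Rm.T@(np.array([.4978,-.1739,.40])-o['ee_pos'])*100)
cv2.imwrite('pics/s13.png',viewer.camera('scene'))
E
```

```text
19.75 [0.4245 0.2776 0.4017] [ 180.     -0.   -178.81] [-0.85 -0.03 -2.7 ] 0.008365742188370126
[33.18 -0.95  3.61 94.6   0.   31.97]
[ -6.37822362 -45.29162289   0.1462275 ]
```

View pics/s13.png

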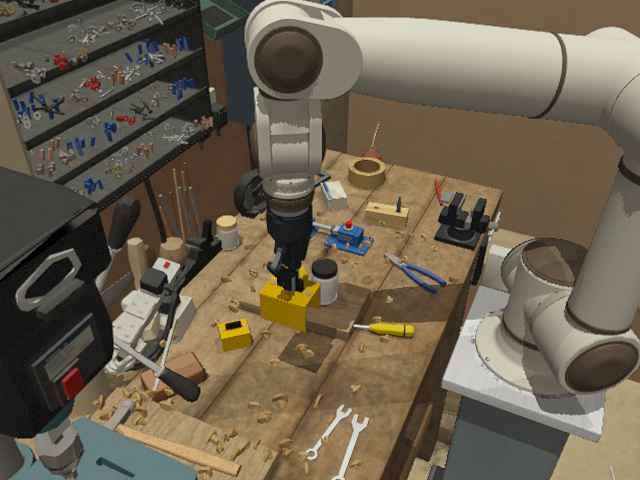

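Request:
move_arm(
  commands=[
    {"claw":-1,"travel":[-0.2,-1.5,0],"turn":0},
    {"claw":-1,"travel":[-0.4,-3,0],"turn":0},
    {"claw":-1,"travel":[-0.5,-3.3,0],"turn":0},
    {"claw":-1,"travel":[-0.5,-3.3,0],"turn":0},
    {"claw":-1,"travel":[-0.5,-3.3,0],"turn":0},
  ],
)

```text
time: 20.27
ee_pos: [0.4479, 0.1327, 0.4012]
tcp_rot: [-180.0, -0.1, -178.8]
wrist_force: [-0.3, -0.6, -1.7]
opening: 0.008
```

Request:
move_arm(
  commands=[
    {"claw":-1,"travel":[-0.5,-3.3,0],"turn":0},
    {"claw":-1,"travel":[-0.5,-3.3,0],"turn":0},
    {"claw":-1,"travel":[-0.5,-3.3,0],"turn":0},
    {"claw":-1,"travel":[-0.5,-3.3,0],"turn":0},
    {"claw":-1,"travel":[-0.5,-3.3,0],"turn":0},
  ],
)

```text
time: 20.68
ee_pos: [0.4758, -0.0322, 0.4013]
tcp_rot: [180.0, -0.0, -178.8]
wrist_force: [1.2, 0.5, -2.5]
opening: 0.0081
```

Request:
move_arm(
  commands=[
    {"claw":-1,"travel":[-0.5,-3.3,0],"turn":0},
    {"claw":-1,"travel":[-0.5,-3.3,0],"turn":0},
    {"claw":-1,"travel":[-0.5,-3.3,0],"turn":0},
    {"claw":-1,"travel":[-0.2,-3,0],"turn":0},
    {"claw":-1,"travel":[-0.1,-1.5,0],"turn":0},
  ],
)

```text
time: 21.1
ee_pos: [0.4965, -0.1771, 0.4006]
tcp_rot: [180.0, -0.1, -179.0]
wrist_force: [-0.1, 0.2, -1.2]
opening: 0.0085
```

Request:
move_arm(
  commands=[
    {"claw":-1,"travel":[0,0,0],"turn":0},
    {"claw":-1,"travel":[0,0,0],"turn":0},
    {"claw":-1,"travel":[0,0,0],"turn":0},
  ],
)

```text
time: 21.35
ee_pos: [0.4965, -0.1737, 0.4013]
tcp_rot: [180.0, -0.0, -178.9]
wrist_force: [0.9, 0.3, -1.8]
opening: 0.008
```

```bash
python3 look.py w14; python3 - <<'E'
from h import *
o=status.get_obs();print(o['q'].round(2))
cv2.imwrite('pics/t14.png',viewer.camera('top'))
E
```

```text
21.35 [ 0.4965 -0.1737  0.4013] [ 1.7996e+02 -5.0000e-02 -1.7892e+02] [ 0.87  0.3  -1.75] 0.00799792295634448
[-1.926e+01  1.610e+00  6.200e+00  9.462e+01  2.000e-02 -2.036e+01]
```

View pics/w14.png

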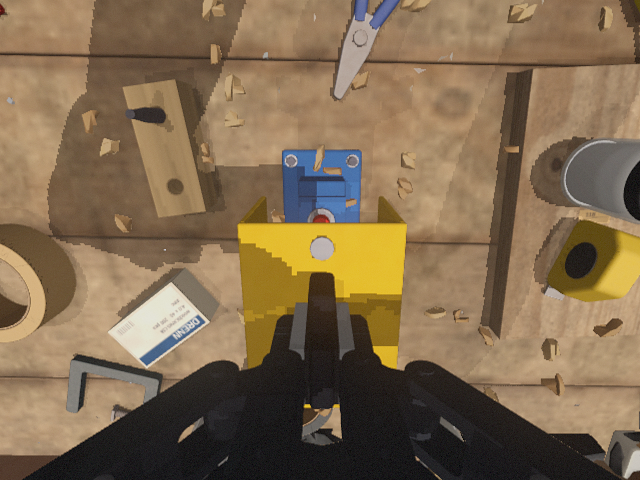

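View pics/t14.png

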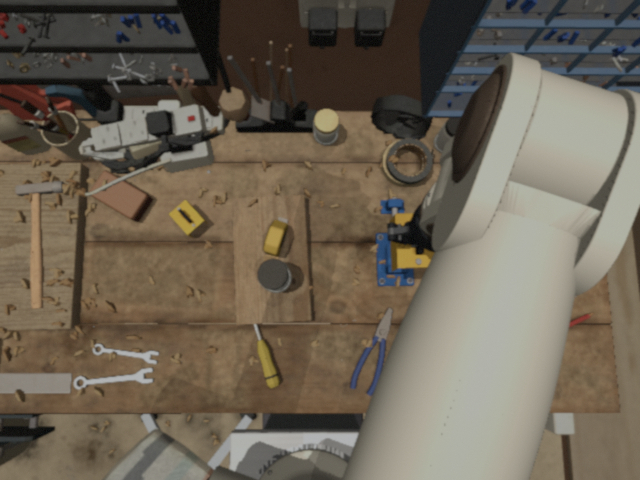

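The guard is in line with the bracket (bolts at (290,160) and (352,160) are level in the image) and the surroundings are unmoved. I correct x by 1.3 mm and lower 8.55 cm.

Request:
move_arm(
  commands=[
    {"claw":-1,"travel":[-0.13,0,1],"turn":0},
    {"claw":-1,"travel":[0,0,2],"turn":0},
    {"claw":-1,"travel":[0,0,2],"turn":0},
    {"claw":-1,"travel":[0,0,1.5],"turn":0},
    {"claw":-1,"travel":[0,0,1],"turn":0},
  ],
)

```text
time: 21.87
ee_pos: [0.4976, -0.1733, 0.3243]
tcp_rot: [179.9, -0.1, -178.9]
wrist_force: [-0.5, -0.0, -2.7]
opening: 0.0084
```

Request:
move_arm(
  commands=[
    {"claw":-1,"travel":[0,0,0.7],"turn":0},
    {"claw":-1,"travel":[0,0,0.35],"turn":0},
    {"claw":-1,"travel":[0,0,0],"turn":0},
    {"claw":-1,"travel":[0,0,0],"turn":0},
    {"claw":-1,"travel":[0,0,0],"turn":0},
  ],
)

```text
time: 22.28
ee_pos: [0.4981, -0.1741, 0.3171]
tcp_rot: [-180.0, 0.1, -179.0]
wrist_force: [-0.4, -0.9, -1.2]
opening: 0.0084
```

```bash
python3 look.py w15; python3 - <<'E'
from h import *
im=viewer.camera('scene');cv2.imwrite('pics/s15.png',im)
cv2.imwrite('pics/s15c.png',cv2.resize(im[170:290,270:420],None,fx=5,fy=5,interpolation=cv2.INTER_CUBIC))
E
```

```text
22.2833 [ 0.4981 -0.1741  0.3171] [-1.7998e+02  8.0000e-02 -1.7897e+02] [-0.36 -0.89 -1.18] 0.00838893479070545
```

View pics/w15.png

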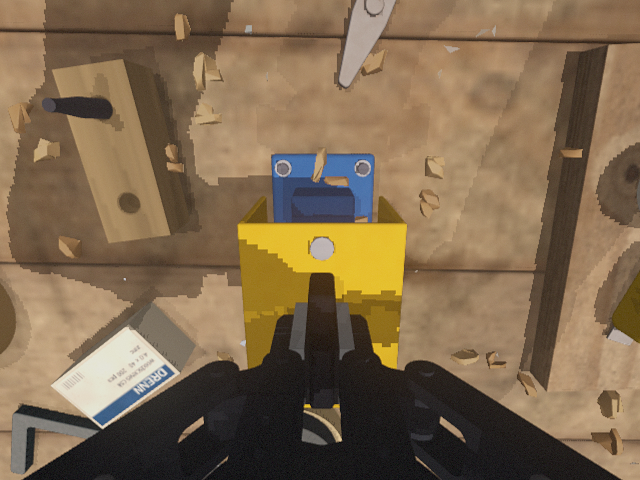

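View pics/s15c.png

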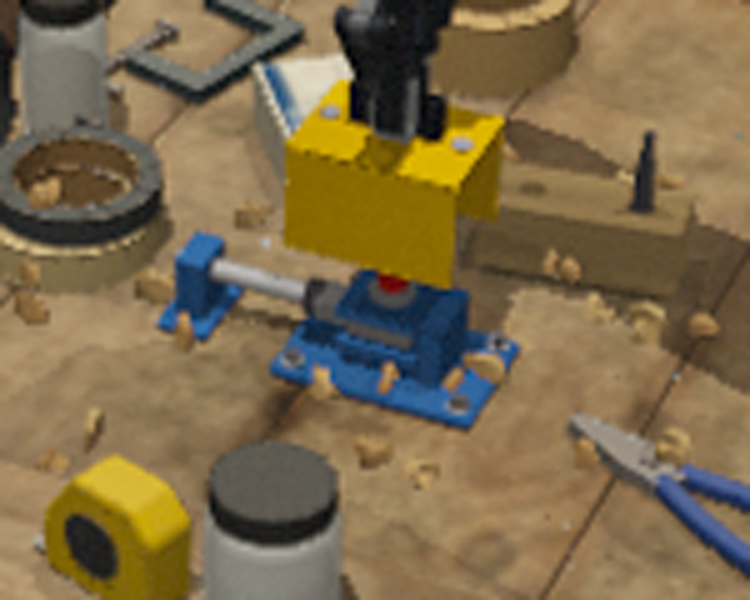

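```bash
python3 - <<'E'
from h import *
S=viewer.camera_params('scene')
f=lambda x,y:(270+(x+.5)/5-.5,170+(y+.5)/5-.5)
c,s=np.cos(np.radians(1)),np.sin(np.radians(1))
for a,b,uv in [(-.045,.034,f(453,286)),(.045,.034,f(286,246))]:
    X=(.498+a*c-b*s,-.174+a*s+b*c,.0802);print(proj(S,X),uv,onz(S,uv,.0802),X)
print(proj(S,(.498,-.174,.049)),proj(S,(.498,-.174,.044)))
o=status.get_obs();print(o['ee_pos'],o['tcp_rot'],o['q'].round(2))
E
```

```text
[360.86570236 228.42339935] (360.2, 226.8) [ 0.45648272 -0.14646498  0.0802    ] (np.float64(0.45241347189909475), np.float64(-0.14079053665436045), 0.0802)
[327.32637214 219.58729681] (326.8, 218.8) [ 0.54503609 -0.14179449  0.0802    ] (np.float64(0.5423997644631701), np.float64(-0.1392198200750049), 0.0802)
[348.56664132 227.00940804] [348.48955593 228.60053794]
[ 0.49804506 -0.17418393  0.3169926 ] [-1.79986345e+02  6.69068848e-02 -1.78979850e+02] [-1.928e+01  1.000e+00 -3.770e+00  8.516e+01  1.000e-02 -2.030e+01]
```

```bash
python3 - <<'E'
from h import *
im=cv2.imread('pics/s15.png')
cv2.imwrite('pics/s15d.png',cv2.resize(im[180:240,318:378],None,fx=10,fy=10,interpolation=cv2.INTER_NEAREST))
E
```

```text
(no output)
```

View pics/s15d.png

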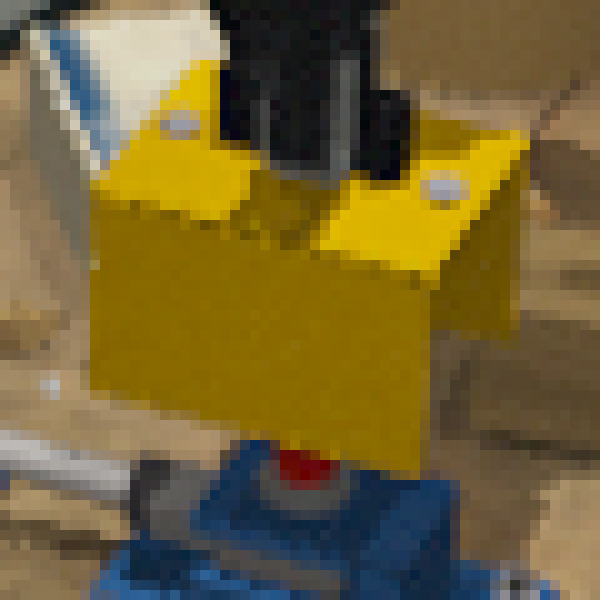

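```bash
python3 - <<'E'
from h import *
from scipy.optimize import least_squares
S=viewer.camera_params('scene')
obs={(-1,1,0):(360.2,227.3),(1,1,0):(326.5,218.5),(-1,1,1):(361.3,208.0),(1,1,1):(326.5,199.5),(-1,-1,0):(369.5,213.5),(-1,-1,1):(370.5,193)}
def X(k,t,yaw):
    a,b=k[0]*.045,k[1]*.034;c,s=np.cos(yaw),np.sin(yaw)
    return (t[0]+a*c-b*s,t[1]+a*s+b*c,t[2]+.062*k[2])
fn=lambda v:np.ravel([proj(S,X(k,v[:3],v[3]))-np.array(u) for k,u in obs.items()])
r=least_squares(fn,[.498,-.174,.08,.017]);print(r.x[:3],np.degrees(r.x[3]),r.fun.round(1))
# range-fixed: only z free
r=least_squares(lambda v:fn([.498,-.174,v[0],.0175]),[.08]);print(r.x,r.fun.round(1))
E
```

```text
[ 0.50614383 -0.18717532  0.07085819] 2.0082984776645922 [-0.2  0.5  0.1  0.9 -0.  -1.   0.5 -0.8 -0.4  0.2  0.1  0.3]
[0.08107869] [ 0.7  0.8  0.8  0.8  0.9 -0.9  1.3 -1.1  1.   0.5  1.6  0.3]
```

With x and y fixed, the scene fit puts the lower edges at 81 mm. The arm reading says 80.3 mm and the target is 79 mm. I lower 1.3 mm, settle and check.

Request:
move_arm(
  commands=[
    {"claw":-1,"travel":[0,0,0.13],"turn":0},
    {"claw":-1,"travel":[0,0,0],"turn":0},
    {"claw":-1,"travel":[0,0,0],"turn":0},
    {"claw":-1,"travel":[0,0,0],"turn":0},
    {"claw":-1,"travel":[0,0,0],"turn":0},
  ],
)

```text
time: 22.8
ee_pos: [0.4979, -0.1741, 0.315]
tcp_rot: [180.0, 0.0, -179.0]
wrist_force: [0.3, -0.0, -2.3]
opening: 0.0083
```

```bash
python3 - <<'E'
from h import *
o=status.get_obs();print(o['time'],o['ee_pos'],o['tcp_rot'],o['qd'].round(2),o['wrist_force'],o['opening'])
E
```

```text
22.8 [ 0.49789011 -0.1741293   0.3149702 ] [ 1.79987742e+02  4.44250605e-03 -1.78981158e+02] [-0.   -0.06 -0.02 -0.09  0.11  0.  ] [ 0.26598525 -0.00715223 -2.33163121] 0.008294688786247915
```

```bash
python3 -c "
from workcell import bot
print(bot.job_done())"
```

```text
the job is handed in; nothing more can be done
None
```

The pin is seated and released in the clevis, and the job was handed in at about 22.8 s with the guard held still and level above the pin.

- **Pin:** I pushed it in until the wrist force reached 21 N while the height stayed at the calculated seated value. After release, the wrist picture showed the collar flat on the cheek.
- **Guard:** I gripped it by its fin and carried it over the jar and tape with its lower edges about 165 mm above the bench.
- **Final pose:** The arm readings put the guard's centre at (0.498, -0.174) m, within about 1 mm of the pin. It is level to within 0.1° and in line with the bracket to within about 0.5°. The lower edges are at about 78–79 mm, or 14–15 mm above the knob, and the pictures show no contact.

**What went wrong or disagreed:**
- **Joint limit:** On the empty move to the guard, joint 6 ran into its limit and left the tool tilted 4.6°. I removed the tilt using the opposite limit and gripped the guard half a turn round.
- **Scene camera:** Its pixels are coarse. With all coordinates left free, the fit was off by about 8–13 mm in position. With x and y fixed, it gave lower edges at 81 mm, against the arm's 80.3 mm at that moment. I then lowered the guard about 1.3–2 mm and did not take another picture.

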